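Pack the feeding travel tray

ROBOT

A 6-joint arm with a two-finger parallel gripper is mounted at the origin on the work surface. World frame = base frame: x ahead of the robot, y to its left, z up, the work surface at z = 0. Lengths are in m, angles in rad, forces in N, time in s.
With the tool pointing down it reaches from about 0.375 to 0.975 m from the base axis. Payload 3.8 kg.
Tool frame: the origin (TCP) lies between the finger pads; the fingertips stand 8 mm ahead of it and the grasp point (between the pads) lies 11 mm behind it (tcp_to_tips is the distance from the TCP to the fingertips, in m); z points along the fingers, y is the line along which they close (so a half turn about z gives the same grasp; the last joint's range is limited). The gripper opens to 85 mm and grips with 20 to 120 N. Pads are 22 mm wide; open, the fingers measure 114 mm over their backs; the gripper's body (76 mm by 85 mm) begins 54 mm behind the grasp point. The pads swing forward as they close: fully open they stand 13 mm farther back than shut.
Start: joints at [1.071, 0.264, 1.604, -0, 1.274, -0.037], TCP at [0.301, 0.604, 0.239] pointing down, gripper open.
Joint ranges: [-2.63, 2.63], [-0.94, 2.18], [0.31, 2.57], [-1.31, 4.45], [0, 2.66], [-2.55, 2.55]. Speed limits (rad/s): [2.57, 2.57, 3.14, 3.14, 3.14, 3.14].

INTERFACE

Orientations are given as a rotation vector (axis times angle).
In Python, from workcell import * gives the robot as it stands.
- The arm moves only by the tool move_arm, never from a script. Its argument "series" is one flat list of numbers, 7 for each row, row after row: the finger opening in cm, from 0 to 8.54, then the shift along the tool's x, y, z in cm, then the turn, a rotation vector about the tool's x, y, z in degrees. A call has 1 to 5 rows; each row shifts and turns the commanded pose from where the row before left it, along the tool's axes as they then stand; what a row does not reach is not made up. A row lasts 1/8 s, in which the tool goes at most 62.5 mm and 10.7 degrees, less where a joint would pass 70% of its speed; a pose out of reach is approached as far as the arm can. A call is refused whole if a number of a shift passes 6.25 or a number of a turn 10.7, either way. A call with a gripper value outside its range is refused whole. The fingers move at their own pace and stop on an object; "grip_force" is the grip in N (left out, the last holds). Time passes only in rows, so rows that do not move let the fingers close. It gives the time, the measured TCP pose, the force, the opening and the grip force at its end, in the units of the state.
- read_state(): the state, without advancing time (a new reading comes with each control period).
- read_camera(name): name is "side" or "top" or "wrist"; returns the picture (400x640x3 uint8, red, green, blue); there is no depth.
- calibration(name): a dict with "camera_matrix" (3x3 intrinsics, pixels), "rvec" (rotation vector, rad) and "tvec" (3), from world to camera coordinates, as OpenCV has them. Camera axes: x right, y down, z forward; pixel columns grow to the right and rows downward; lengths in m; the calibration is good to about 2 mm. A picture is of the moment at which its call begins: read the wrist's pose just before it. calibration takes no time and is no camera call; for the wrist camera it gives the pose at the moment of the call.
- finish_job(): hands the job in; it is judged then, once.
The state is a dict: "time": time; "q": joint angles; "joint_vel": joint speeds; "joint_torque": joint torques, N m; "tool_pos": TCP position; "tcp_rot": TCP orientation; "wrist_force": force on the tool from outside, world axes, zero at the start; "torque": the same for the moment, N m; "width": opening from 0.0 (shut) to 1.0 (fully open); "grip_force": force on a finger pad.
Only numpy, scipy, OpenCV 4.12 (cv2) and the standard library are available. Lean on these libraries where they do the work, as an engineer would, in place of code of your own. Each camera call takes 0.05 s, during which the arm holds its last target. There are 200 camera calls.

TASK

Pack the grey travel tray for an outing. Press each white pacifier case that is on the ledge fully home, flush with the tray's top, in the oblong pocket of its own length, and stand the steel cups nested one inside the other in size order, upright, with the largest in the tray's round well. Leave the feeding bottles and the mint nipple where they are.

Things in the scene. Friction and masses are not known exactly. Their poses are not given: they have to be found in the camera images.
- tray: grey plastic travel tray, fixed, 215 x 215 x 30 mm; three oblong pockets stand one behind the other along its x axis with their long sides along its y axis (near one 80, middle one 96, far one 64 mm cases), 67 mm apart, and a round well beside them at +y; origin: centre of the underside, z up
- pocket_long (a point): centre of the floor of the longest (middle) pocket in the tray: 100 (tray y) x 54 mm (tray x), 22 mm deep, for the 96 mm case, axes as the tray's. Four springy sloping tongues in its two long walls hold a case about 9 mm proud until it is pushed down (roughly 5 to 12 N); home, its lid is level with the tray's top face and its underside is at this point
- pocket_mid (a point): centre of the floor of the middle-length (nearest the robot at yaw 0) pocket in the tray: 84 (tray y) x 54 mm (tray x), 22 mm deep, for the 80 mm case, axes as the tray's. Four springy sloping tongues in its two long walls hold a case about 9 mm proud until it is pushed down (roughly 5 to 12 N); home, its lid is level with the tray's top face and its underside is at this point
- pocket_short (a point): centre of the floor of the shortest (farthest) pocket in the tray: 68 (tray y) x 54 mm (tray x), 22 mm deep, for the 64 mm case, axes as the tray's. Four springy sloping tongues in its two long walls hold a case about 9 mm proud until it is pushed down (roughly 5 to 12 N); home, its lid is level with the tray's top face and its underside is at this point
- well (a point): centre of the floor of the round well in the tray: 75 mm across, 22 mm deep, for the largest cup
- case_long: longest white plastic pacifier case, clipped shut: flat box 96 long (its x) x 50 wide (its y) x 22 mm high, with an upright carry ridge on the middle of the lid, 44 long (x) x 14 thick (y) x 24 mm high, so 46 mm overall; about 90 g; origin: centre of the underside, z up. May be absent.
- case_mid: middle white plastic pacifier case, clipped shut: flat box 80 long (its x) x 50 wide (its y) x 22 mm high, with an upright carry ridge on the middle of the lid, 44 long (x) x 14 thick (y) x 24 mm high, so 46 mm overall; about 90 g; origin: centre of the underside, z up. May be absent.
- case_short: shortest white plastic pacifier case, clipped shut: flat box 64 long (its x) x 50 wide (its y) x 22 mm high, with an upright carry ridge on the middle of the lid, 44 long (x) x 14 thick (y) x 24 mm high, so 46 mm overall; about 90 g; origin: centre of the underside, z up. May be absent.
- cup_large: largest straight round stainless steel cup, outer diameter 68, inner diameter 62, height 85 mm, with a solid weighted foot: its inner floor lies 24 mm above its underside; about 160 g; origin: centre of the underside, z up, mouth upwards.
- cup_medium: middle straight round stainless steel cup, outer diameter 52, inner diameter 46, height 85 mm, with a solid weighted foot: its inner floor lies 24 mm above its underside; about 120 g; origin: centre of the underside, z up, mouth upwards. May be absent.
- cup_small: smallest straight round stainless steel cup, outer diameter 36, inner diameter 30, height 85 mm, with a solid weighted foot: its inner floor lies 24 mm above its underside; about 80 g; origin: centre of the underside, z up, mouth upwards. May be absent.
- bottle_0: bystander: glass feeding bottle, 60 mm across, 167 mm high, with a mint teat; origin: centre of the underside
- bottle_1: bystander: another such glass feeding bottle
- nipple: bystander: mint silicone nipple, 52 mm across, 48 mm high, standing on its flange; origin: centre of the underside
There are look-alikes about, which are no part of the job. What is shaped like the cup_small but blue or red is not meant.

How it is judged:
By the outcome, as a careful person would: the job done as asked, in the order asked, and still so for the second after the job is handed in, with the robot touching nothing.
Of case_mid, case_long, case_short, cup_medium, cup_small only 4 to 5 are there at a start; the rules pass over those that are not, and their reading is None.
At some moment in a run one of case_long, case_mid, case_short may be knocked a few centimetres aside while the robot is not near it.
It also fails if it takes over 210 s, if anything falls off the work surface, if the arm or the gripper's body presses on something with over 40 N, if the wrist force passes 120 N, or if a joint passes its speed limit or range.

## Working session

There is one attempt and no reset: what is moved stays moved. The work goes in short steps, Python scripts to look and compute and a tool call to move; the robot and the scene stay as the last step left them, time stands still between calls to the robot, and variables do not carry over. Pictures are saved under pics/ and viewed, at most 14 in all, crops included, and the job is handed in when it is done.

Besides the shell and the picture viewer there is one more tool, called after ">>>" as name(argument=value, ...) on one line, values as JSON. move_arm: Moves the arm, as the interface text tells. Its arguments: {"type":"object","properties":{"series":{"type":"array"},"grip_force":{"type":"number"}},"required":["series"]}

```bash
mkdir -p pics; ls; python3 - <<'E'
from workcell import *
import cv2,numpy as np
s=read_state();print(s['tool_pos'],s['tcp_rot'],s['time'],s['width'])
for n in('top','side'):
    im=read_camera(n);cv2.imwrite(f'pics/{n}0.png',im[:,:,::-1])
    c=calibration(n);print(n,c)
E
```

```text
pics
[0.30102994 0.60334466 0.23796705] [-0.72039796 -3.05729964  0.00341915] 0.0 1.0033023555287701
top {'camera_matrix': array([[419.97984244,   0.        , 314.50144147],
       [  0.        , 419.97984244, 198.84462627],
       [  0.        ,   0.        ,   1.        ]]), 'rvec': array([ 2.12073214, -2.15357823,  0.19197243]), 'tvec': array([0.01362799, 0.51767935, 1.02040027])}
side {'camera_matrix': array([[362.76656271,   0.        , 323.71701265],
       [  0.        , 362.76656271, 198.10673097],
       [  0.        ,   0.        ,   1.        ]]), 'rvec': array([ 0.14975737, -2.72045362,  1.49184319]), 'tvec': array([0.52825476, 0.05141008, 0.87566082])}
```

View pics/top0.png

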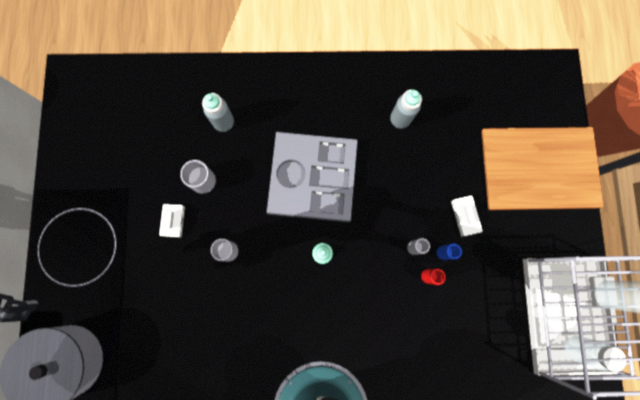

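View pics/side0.png

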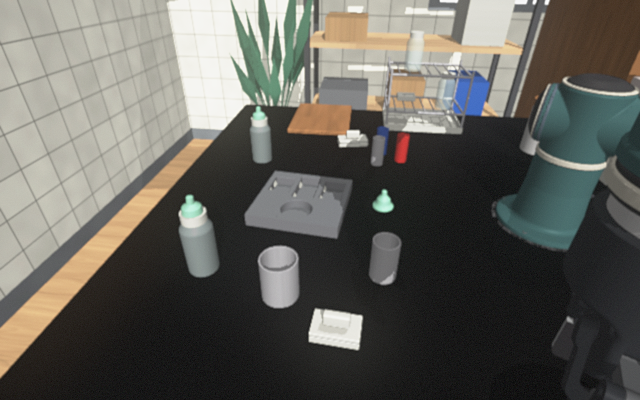

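The top view shows the tray at (312,177), with the well at (291,173). The large cup is at (198,177), the medium cup at (224,250) and the grey small cup at (419,246). The blue (450,252) and red (433,277) cups are look-alikes. White cases lie at (172,220) and (467,215), and two more are not visible, so one case is absent. I'll take a close crop next.

```bash
cat > h.py <<'E'
from workcell import *
import cv2,numpy as np
from scipy.spatial.transform import Rotation as R
def ray(n,px,z,c=None):
    c=c or calibration(n); Rm=cv2.Rodrigues(c['rvec'])[0]
    d=Rm.T@np.append(cv2.undistortPoints(np.array([[px]],float),c['camera_matrix'],None).ravel(),1)
    o=-Rm.T@np.asarray(c['tvec']).ravel()
    return o+d*(z-o[2])/d[2]
def proj(n,P,c=None):
    c=c or calibration(n)
    return cv2.projectPoints(np.array([P],float),c['rvec'],c['tvec'],c['camera_matrix'],None)[0].ravel()
def to_tool(pos,yaw,tips=None):
    """remaining shift (cm, tool axes) and turn (deg) to TCP pos with tool down; yaw: direction of tool y, mod 180"""
    s=read_state();Rt=R.from_rotvec(s['tcp_rot'])
    y=np.array([np.cos(yaw),np.sin(yaw),0]);z=np.array([0,0,-1.])
    if y@Rt.as_matrix()[:,1]<0:y=-y
    T=R.from_matrix(np.c_[np.cross(y,z),y,z])
    print('now',np.round(s['tool_pos'],4),'shift cm',np.round(Rt.inv().apply(np.array(pos)-s['tool_pos'])*100,2),'turn',np.round((Rt.inv()*T).as_rotvec(degrees=True),1),'shift after turn',np.round(T.inv().apply(np.array(pos)-s['tool_pos'])*100,2),'t',round(s['time'],2),'w',round(s['width'],3),'q6',round(s['q'][5],2))
E
python3 - <<'E'
from h import *
im=cv2.imread('pics/top0.png')
g=im[120:290,150:490]
a=im[120:290,150:365];b=im[180:290,400:490]
out=np.zeros((600,800,3),np.uint8)
A=cv2.resize(im[125:275,155:365],None,fx=3,fy=3,interpolation=cv2.INTER_CUBIC)  #630x450
out[:450,:630]=A
B=cv2.resize(im[190:290,405:490],None,fx=2,fy=2)  
out[400:600,630:800]=B
cv2.imwrite('pics/crop0.png',out)
E
```

```text
(no output)
```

View pics/crop0.png

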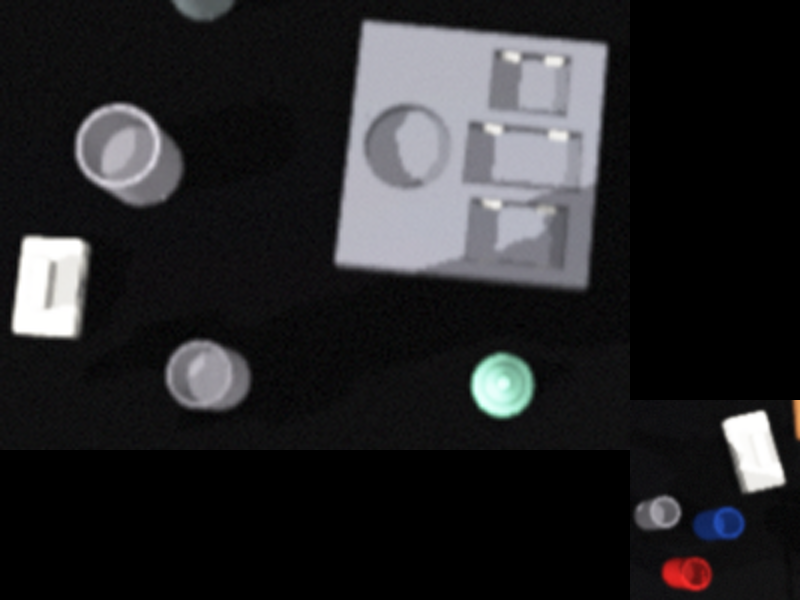

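The crop confirms my choice: grey-steel cups only, with blue and red rejected. Now I'll measure.

```bash
python3 - <<'E'
from h import *
im=cv2.imread('pics/top0.png')
def A(p): return (p[0]/3+155-.33,p[1]/3+125-.33)
def B(p): return ((p[0]-630)/2+405-.25,(p[1]-400)/2+190-.25)
C=[ray('top',A(p),.03) for p in [(363,21),(607,43),(588,288),(336,265)]]
print('tray',np.round(C,4),[round(np.linalg.norm(C[i]-C[i-1]),4) for i in range(4)],np.mean(C,0))
for i in range(4):
    d=C[i]-C[i-1];print(np.degrees(np.arctan2(d[1],d[0])))
print('well',ray('top',A((407,146)),.03))
for n,p,r in (('L',A((119,145)),41/3),('M',A((199,375)),32.5/3),('S',B((665,512)),7.7)):
    P=ray('top',p,.085);Q=ray('top',(p[0]+r,p[1]),.085);print(n,np.round(P,4),'dia',2*np.linalg.norm(P-Q))
m=(im.min(2)>205).astype(np.uint8)
m[:, :150]=0;m[:,485:]=0;m[:190]=0;m[260:]=0
for c in cv2.findContours(m,0,1)[0]:
    if cv2.contourArea(c)<150: continue
    r=cv2.minAreaRect(c);bx=cv2.boxPoints(r)
    P=np.array([ray('top',q,.022) for q in bx]);e=P[1]-P[0];f=P[2]-P[1]
    print('case',r[0],np.round(P.mean(0),4),np.linalg.norm(e),np.degrees(np.arctan2(e[1],e[0])),np.linalg.norm(f),np.degrees(np.arctan2(f[1],f[0])))
E
```

```text
tray [[ 0.7015  0.1051  0.03  ]
 [ 0.6785 -0.109   0.03  ]
 [ 0.4625 -0.0857  0.03  ]
 [ 0.4854  0.1281  0.03  ]] [np.float64(0.2174), np.float64(0.2153), np.float64(0.2173), np.float64(0.215)] [0.58196177 0.00961353 0.03      ]
-6.085094558891052
-96.12985557657399
173.83856648448025
83.88769029019994
well [0.58825209 0.06711078 0.03      ]
L [0.5795 0.3001 0.085 ] dia 0.06696501140130091
M [0.3913 0.2307 0.085 ] dia 0.05151392092286449
S [ 0.3931 -0.25    0.085 ] dia 0.03696088783464586
case (170.74752807617188, 220.02474975585938) [0.4723 0.374  0.022 ] 0.08188685161365584 -3.0668450992775242 0.05164124036623171 -96.61032310311558
case (466.40478515625, 215.173583984375) [ 0.4735 -0.3854  0.022 ] 0.05607246550707966 -74.66319492786138 0.09594716596288923 -168.2576057583538
```

```bash
python3 - <<'E'
from h import *
to_tool([.440,.374,.20],np.radians(85))
s=read_state();c=calibration('wrist');Rm=cv2.Rodrigues(c['rvec'])[0]
Rt=R.from_rotvec(s['tcp_rot']);o=-Rm.T@np.ravel(c['tvec'])
print('cam in tool',Rt.inv().apply(o-s['tool_pos']),'axis',Rt.inv().apply(Rm[2]),c['camera_matrix'][0])
im=cv2.imread('pics/top0.png')
A=lambda p:(p[0]/3+155-.33,p[1]/3+125-.33)
t=np.radians(-6.1);X=np.array([np.cos(t),np.sin(t)]);Y=np.array([-X[1],X[0]])
for n,r in (('short',(490,571,50,115)),('long',(465,582,122,188)),('mid',(467,569,197,269)),('well',(365,451,103,188))):
    P=ray('top',A(((r[0]+r[1])/2,(r[2]+r[3])/2)),.03)[:2]-[.582,.0096];print(n,P@X,P@Y)
E
```

```text
now [0.301  0.6034 0.2381] shift cm [-22.68 -14.32   3.84] turn [ -0.1  -0.  -21.5] shift after turn [-15.84 -21.65   3.81] t 0.1 w 1.002 q6 -0.04
cam in tool [ 0.06913122  0.00020629 -0.13402957] axis [-2.68106865e-01 -5.79516027e-04  9.63389004e-01] [308.03536961   0.         328.28161933]
short 0.06658781491768707 -0.04376991959093765
long 0.001449897230194737 -0.04315247425654868
mid -0.06703135236580901 -0.04423157310589877
well 0.000626075838541349 0.05703323645412836
```

>>> move_arm(series=[8.5,-4.5,-2.9,0.8,0,0,0,8.5,-4.5,-2.9,0.8,0,0,0,8.5,-4.5,-2.9,0.8,0,0,0,8.5,-4.5,-2.9,0.8,0,0,0,8.5,-4.5,-2.9,0.8,0,0,0])

```text
time: 0.72
tool_pos: [0.4383, 0.372, 0.1985]
tcp_rot: [-0.72, -3.058, 0.001]
wrist_force: [0.3, 0.1, -0.9]
width: 0.995
grip_force: 0.0
```

>>> move_arm(series=[8.5,0,0,0,0,0,-9,8.5,0,0,0,0,0,-9,8.5,0,0,0,0,0,-3.5,8.5,0,0,0,0,0,0])

```text
time: 1.23
tool_pos: [0.4377, 0.3735, 0.1988]
tcp_rot: [-0.139, -3.138, 0.001]
wrist_force: [0.7, 0.4, 0.7]
width: 0.996
grip_force: 0.0
```

```bash
python3 - <<'E'
from h import *
to_tool([.472,.374,.20],np.radians(85))
c=calibration('wrist');im=read_camera('wrist')
cv2.imwrite('pics/w1.png',im[:,:,::-1]);print(c)
print(proj('wrist',[.472,.374,.022],c))
E
```

```text
now [0.4377 0.3735 0.1988] shift cm [-3.41  0.36 -0.13] turn [-0.  -0.  -0.1] shift after turn [-3.41  0.35 -0.12] t 1.23 w 0.996 q6 -0.82
{'camera_matrix': array([[308.03536961,   0.        , 328.28161933],
       [  0.        , 308.03536961, 196.91295153],
       [  0.        ,   0.        ,   1.        ]]), 'rvec': array([-2.16116256, -1.97737021, -0.26793763]), 'tvec': array([-0.41122174, -0.41087818,  0.23193808])}
[331.2835159  212.12706895]
```

View pics/w1.png

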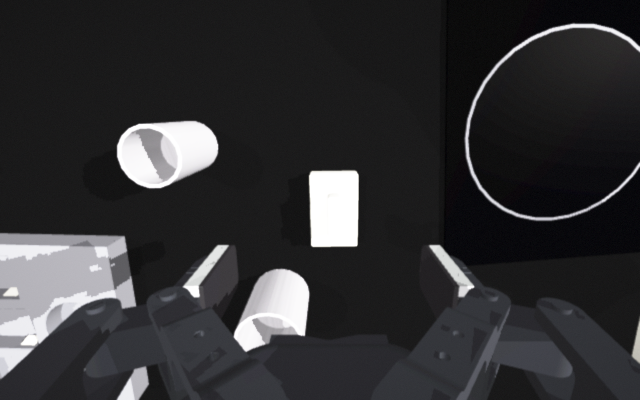

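```bash
cat >> h.py <<'E'
def white_rect(im,box,thr=225):
    x0,x1,y0,y1=box;m=np.zeros(im.shape[:2],np.uint8);m[y0:y1,x0:x1]=(im[y0:y1,x0:x1].min(2)>thr)*255
    c=max(cv2.findContours(m,0,1)[0],key=cv2.contourArea);r=cv2.minAreaRect(c);return r,cv2.boxPoints(r)
E
python3 - <<'E'
from h import *
im=cv2.imread('pics/w1.png');r,b=white_rect(im,(280,390,140,270));print(r,b)
f=b[b[:,1].argsort()];far=f[:2];near=f[2:]
far=far[far[:,0].argsort()];near=near[near[:,0].argsort()]
F=[ray('wrist',p,.022) for p in far];N=[ray('wrist',p,0.) for p in near]
print(np.round(F,4),np.round(N,4));fm,nm=np.mean(F,0),np.mean(N,0);d=fm-nm
print('ctr',(fm+nm)/2,'len',np.linalg.norm(d[:2]),'ang',np.degrees(np.arctan2(d[1],d[0])),'wid',np.linalg.norm(F[0]-F[1]),np.linalg.norm(N[0]-N[1]))
# nearest lid near-corners test
N2=[ray('wrist',p,.022) for p in near];print(np.linalg.norm(N2[0]-N2[1]))
E
```

```text
((333.5, 208.0), (74.0, 47.0), 90.0) [[310. 171.]
 [357. 171.]
 [357. 245.]
 [310. 245.]]
[[0.426  0.3562 0.022 ]
 [0.4303 0.4042 0.022 ]] [[0.5175 0.3453 0.    ]
 [0.5224 0.4002 0.    ]]
ctr [0.47404735 0.37646987 0.011     ] len 0.0921463857571752 ang 175.35444104221665 wid 0.048110951410152876 0.05510447632051134
0.051463266288332934
```

```bash
cat >> h.py <<'E'
def case_fit(b,n='wrist'):
    """b: 4 px corners; end nearer the camera seen at base z=0, farther at lid z=.022"""
    c=calibration(n);Rm=cv2.Rodrigues(c['rvec'])[0];o=-Rm.T@np.ravel(c['tvec'])
    P=np.array([ray(n,p,.011,c) for p in b])
    e=[np.linalg.norm(P[1]-P[0]),np.linalg.norm(P[2]-P[1])]
    ends=[(1,2),(3,0)] if e[0]>e[1] else [(0,1),(2,3)]
    M=[]
    k=[np.linalg.norm(P[list(i)].mean(0)[:2]-o[:2]) for i in ends]
    for i,kk in zip(ends,k):
        z=0. if kk==min(k) else .022
        Q=np.array([ray(n,b[j],z,c) for j in i]);M.append(Q.mean(0));print(' end z',z,np.round(Q.mean(0),4),'w',np.linalg.norm(Q[0]-Q[1]))
    d=M[1]-M[0];ctr=(M[0]+M[1])/2
    print('ctr',np.round(ctr[:2],4),'len',np.linalg.norm(d[:2]),'ang',np.degrees(np.arctan2(d[1],d[0]))%180);return ctr
E
python3 - <<'E'
from h import *
im=cv2.imread('pics/w1.png');r,b=white_rect(im,(280,390,140,270));
b=np.array([[309.5,170.5],[357.5,170.5],[357.5,246],[309.5,246]])
case_fit(b)
s=read_state();print(s['tool_pos'])
E
```

```text
end z 0.0 [0.4317 0.3802 0.    ] w 0.05258789070451722
 end z 0.022 [0.5112 0.3731 0.022 ] w 0.05260776522179521
ctr [0.4715 0.3767] len 0.07975973278167489 ang 174.90279003642414
[0.43773149 0.37356988 0.19885815]
```

>>> move_arm(series=[4,-3.35,0.6,3,0,0,0,4,0,0,4.5,0,0,0,4,0,0,4.5,0,0,0,4,0,0,2.5,0,0,0,4,0,0,0,0,0,0])

```text
time: 1.9
tool_pos: [0.4696, 0.3753, 0.0513]
tcp_rot: [-0.138, -3.134, 0.006]
wrist_force: [0.4, 1.5, 0.4]
width: 0.47
grip_force: 0.0
```

```bash
python3 - <<'E'
from h import *
im=read_camera('wrist');cv2.imwrite('pics/w2.png',im[:,:,::-1])
to_tool([.4715,.3767,.034],np.radians(84.9))
E
```

```text
now [0.4711 0.3764 0.0534] shift cm [-0.05  0.04  1.93] turn [-0.1 -0.1  0.1] shift after turn [-0.04  0.03  1.94] t 1.95 w 0.468 q6 -0.85
```

View pics/w2.png

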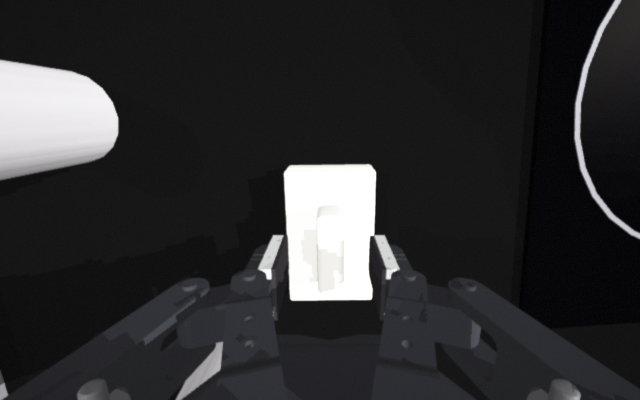

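The ridge (about x 330) sits between the pads (272 to 388). I'll go down and grip.

>>> move_arm(series=[4,-0.05,0,1.9,0,0,0,4,0,0,0,0,0,0,0,0,0,0,0,0,0,0,0,0,0,0,0,0,0,0,0,0,0,0,0], grip_force=50)

```text
time: 2.58
tool_pos: [0.4729, 0.3772, 0.0361]
tcp_rot: [0.137, 3.137, 0.002]
wrist_force: [1.0, 0.1, 2.7]
width: 0.147
grip_force: 51.5
```

>>> move_arm(series=[0,0,0,0,0,0,0,0,0,0,-3,0,0,0,0,0,0,-4,0,0,0,0,0,0,-4,0,0,0,0,0,0,0,0,0,0])

```text
time: 3.2
tool_pos: [0.4747, 0.3785, 0.1496]
tcp_rot: [0.137, 3.132, 0.008]
wrist_force: [-0.4, -0.2, -0.8]
width: 0.149
grip_force: 51.1
```

```bash
python3 - <<'E'
from h import *
t=np.radians(-6.1);X=np.array([np.cos(t),np.sin(t)]);Y=np.array([-X[1],X[0]])
P=np.array([.582,.0096])-.067*X-.0437*Y
print(P,read_state()['grip_force']); to_tool([*P,.145],t)
E
```

```text
[ 0.51073562 -0.02673288] 51.09423816204071
now [0.4747 0.3785 0.1496] shift cm [ -7.13 -40.06   0.29] turn [ -0.    0.5 -88.9] shift after turn [39.92 -7.89  0.46] t 3.2 w 0.149 q6 -0.85
```

>>> move_arm(series=[0,-1.2,-5.6,-0.4,0,0,0,0,-1.2,-5.6,-0.4,0,0,0,0,-1.2,-5.6,-0.4,0,0,0,0,-1.2,-5.6,-0.4,0,0,0,0,-1.2,-5.6,-0.4,0,0,0])

```text
time: 3.82
tool_pos: [0.5064, 0.0907, 0.1638]
tcp_rot: [-0.137, -3.136, 0.001]
wrist_force: [0.8, -0.5, -1.6]
width: 0.149
grip_force: 51.1
```

>>> move_arm(series=[0,0,0,0,0,0,10.1,0,0,0,0,0,0,10.1,0,0,0,0,0,0,10.1,0,0,0,0,0,0,10.1,0,0,0,0,0,0,10.1])

```text
time: 4.45
tool_pos: [0.5064, 0.0924, 0.1634]
tcp_rot: [-1.47, -2.773, 0.003]
wrist_force: [-0.8, 1.0, -1.0]
width: 0.149
grip_force: 51.1
```

>>> move_arm(series=[0,0,0,0,0,0,10.1,0,0,0,0,0,0,10.1,0,0,0,0,0,0,10.1,0,0,0,0,0,0,10.1,0,0,0,0,0,0,0])

```text
time: 5.08
tool_pos: [0.5065, 0.0924, 0.1637]
tcp_rot: [-2.33, -2.105, 0.004]
wrist_force: [-0.2, -0.4, -0.7]
width: 0.146
grip_force: 51.1
```

```bash
python3 - <<'E'
from h import *
c=calibration('wrist');im=read_camera('wrist');cv2.imwrite('pics/w3.png',im[:,:,::-1])
to_tool([.5107,-.0267,.145],np.radians(-6.1))
np.savez('w3.npz',**c)
E
```

```text
now [0.5067 0.0925 0.1639] shift cm [-11.82   1.59   1.9 ] turn [-0.1  0.   0.4] shift after turn [-11.81   1.67   1.89] t 5.12 w 0.149 q6 0.23
```

View pics/w3.png

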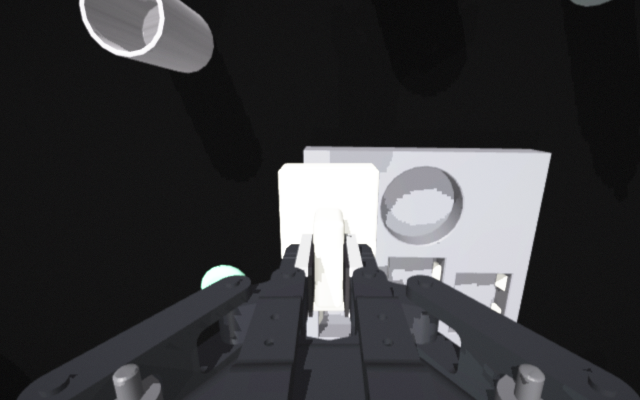

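```bash
python3 - <<'E'
from h import *
im=cv2.imread('pics/w3.png')
A=cv2.resize(im[140:330,300:560],None,fx=3,fy=3,interpolation=cv2.INTER_CUBIC)
A=cv2.convertScaleAbs(A,alpha=1.1)
cv2.imwrite('pics/w3c.png',A)
c=dict(np.load('w3.npz'))
for p in [(422,205.5),(382,205),(462,205),(305,153),(547,154)]:print(p,np.round(ray('wrist',p,.03,c),4))
t=np.radians(-6.1);X=np.array([np.cos(t),np.sin(t)]);Y=np.array([-X[1],X[0]]);O=np.array([.582,.0096])
for n,a,b in(('well',0,.057),('c+-',-.1075,.1075),('c++',.1075,.1075),('long',-.027,.0063),('long2',.027,.0063),('short',.04,-.0097),('short2',.094,-.0097)):
    print(n,np.round(proj('wrist',[*(O+a*X+b*Y),.03],c),1))
E
```

```text
(422, 205.5) [0.5882 0.0698 0.03  ]
(382, 205) [0.5521 0.0739 0.03  ]
(462, 205) [0.6244 0.0666 0.03  ]
(305, 153) [0.4883 0.1279 0.03  ]
(547, 154) [0.6969 0.1058 0.03  ]
well [421.9 209.2]
c+- [303.  153.1]
c++ [550.9 154.4]
long [389.  259.6]
long2 [445.5 259.9]
short [457.2 274.9]
short2 [512.9 275.2]
```

View pics/w3c.png

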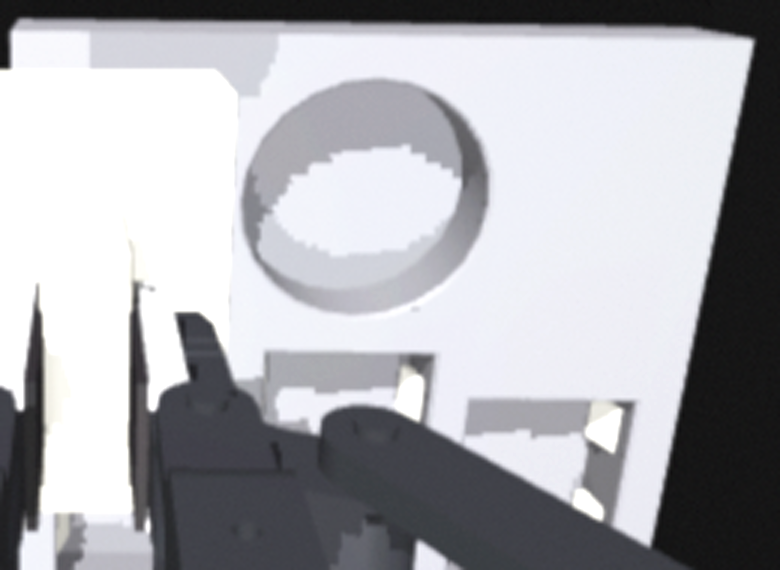

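```bash
python3 - <<'E'
from h import *
c=dict(np.load('w3.npz'))
px=[(303.7,150.7),(550.3,153),(388.3,257.3),(445,257.3),(456.3,272.7),(511.7,273.3)]
loc=np.array([(-.1075,.1075),(.1075,.1075),(-.027,.0063),(.027,.0063),(.04,-.0097),(.094,-.0097)])
W=np.array([ray('wrist',p,.03,c)[:2] for p in px])
a,b=loc-loc.mean(0),W-W.mean(0)
t=np.arctan2((a[:,0]*b[:,1]-a[:,1]*b[:,0]).sum(),(a*b).sum());Q=np.array([[np.cos(t),-np.sin(t)],[np.sin(t),np.cos(t)]])
O=W.mean(0)-Q@loc.mean(0);print(np.degrees(t),O,'res mm\n',np.round((W-O)@Q*1000-loc*1000,1))
for n,l in(('mid',(-.067,-.0437)),('long',(0,-.0437))):print(n,O+Q@l)
w=ray('wrist',(421.5,205),.03,c)[:2];print('well',w,(w-O)@Q)
to_tool([*(O+Q@[-.067,-.0437]),.145],t)
# held case, seen: lid +y end edge and side edges at lid height
s=read_state();z=s['tool_pos'][2]-.034+.022;print('lid z',z)
for p in [(281,165),(377,165),(279,245),(379,245)]:print(p,R.from_rotvec(s['tcp_rot']).inv().apply(ray('wrist',p,z,c)-s['tool_pos']))
E
```

```text
-6.389525751411548 [0.5813259  0.01193956] res mm
 [[ 1.  -0.7]
 [-0.4 -0.5]
 [ 0.  -0. ]
 [ 0.1  0.6]
 [-0.2  0.3]
 [-0.6  0.3]]
mid [ 0.50987883 -0.02403274]
long [ 0.57646264 -0.03148899]
well [0.58780224 0.07033064] [-6.20654860e-05  5.87491063e-02]
now [0.5067 0.0925 0.1639] shift cm [-11.56   1.48   1.9 ] turn [-0.1  0.   0.7] shift after turn [-11.54   1.61   1.89] t 5.12 w 0.149 q6 0.23
lid z 0.1519383830314911
(281, 165) [ 0.04367324 -0.02386734  0.01203008]
(377, 165) [0.04360649 0.02197026 0.01192509]
(279, 245) [ 0.00219059 -0.02668808  0.01205995]
(379, 245) [0.00215424 0.02468025 0.01194227]
```

```bash
python3 - <<'E'
from h import *
im=cv2.imread('pics/w3.png')
c=dict(np.load('w3.npz'));s=read_state();z=s['tool_pos'][2]-.034
for v in(185,200,215,230,240):
    row=im[v].min(1).astype(int);l=[u for u in range(260,395) if row[u]>225];
    print(v,l[0],l[-1],[np.round(R.from_rotvec(s['tcp_rot']).inv().apply(ray('wrist',(q,v),z+.022,c)-s['tool_pos'])*1000,1)[:2] for q in(l[0]-.5,l[-1]+.5)])
for zz in(z,z+.022):
  print(R.from_rotvec(s['tcp_rot']).inv().apply(ray('wrist',(329,163.5),zz,c)-s['tool_pos'])*1000)
E
```

```text
185 279 378 [array([ 33.9, -25.5]), array([33.8, 23.1])]
200 280 377 [array([ 26.3, -25.4]), array([26.2, 22.9])]
215 280 376 [array([ 18.5, -25.7]), array([18.4, 22.7])]
230 281 376 [array([ 10.4, -25.6]), array([10.4, 23.1])]
240 281 375 [array([  5. , -25.8]), array([ 4.9, 22.8])]
[40.72717975 -0.90085867 33.97918222]
[44.36160281 -0.93813128 11.97715599]
```

>>> move_arm(series=[0,-5.8,0.85,0,0,0,0.5,0,-5.8,0.9,0,0,0,0,0,0,0,4,0,0,0,0,0,0,4,0,0,0,0,0,0,0,0,0,0])

```text
time: 5.75
tool_pos: [0.5085, -0.0245, 0.0815]
tcp_rot: [-2.335, -2.091, 0.01]
wrist_force: [-0.1, 0.1, 0.3]
width: 0.153
grip_force: 51.0
```

```bash
python3 - <<'E'
from h import *
for n in('wrist','top'):
    im=read_camera(n);cv2.imwrite(f'pics/{n}4.png',im[:,:,::-1])
to_tool([.5111,-.0248,.044],np.radians(-6.2))
E
```

```text
now [ 0.5125 -0.0245  0.0855] shift cm [-0.04 -0.14  4.15] turn [-0.   0.  -0.1] shift after turn [-0.04 -0.14  4.15] t 5.85 w 0.146 q6 0.01
```

View pics/wrist4.png

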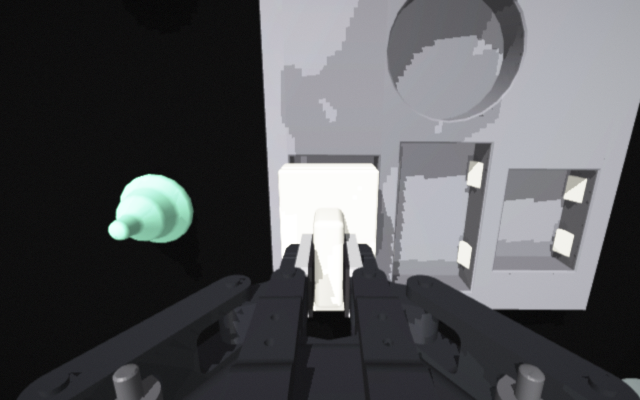

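```bash
cat > al.py <<'E'
from h import *
import sys
def tool(px,z):
    s=read_state();return np.round(R.from_rotvec(s['tcp_rot']).inv().apply(ray('wrist',px,z)-s['tool_pos'])*1000,1)
E
python3 - <<'E'
from al import *
im=cv2.imread('pics/wrist4.png')
s=read_state();print(s['tool_pos'],s['joint_vel'].round(3))
for p in [(289.5,156),(380.5,156),(400,142),(493,142),(502,168),(598,168)]:print('tray',p,tool(p,.03))
z=s['tool_pos'][2]-.034
for v in(190,210):
    l=[u for u in range(260,395) if im[v,u].min()>215];print(v,l[0],l[-1],tool((l[0]-.5,v),z+.022),tool((l[-1]+.5,v),z+.022))
print('end',tool((329,164),z),tool((329,172),z+.022))
E
```

```text
[ 0.51253487 -0.02450721  0.08546611] [ 0.004 -0.025 -0.034 -0.    -0.004  0.007]
tray (289.5, 156) [ 41.8 -25.1  55.5]
tray (380.5, 156) [41.8 31.  55.4]
tray (400, 142) [50.4 42.5 55.4]
tray (493, 142) [50.3 99.  55.4]
tray (502, 168) [ 34.3 106.9  55.4]
tray (598, 168) [ 34.3 166.6  55.3]
190 279 377 [ 31.3 -25.5  12. ] [31.3 22.9 12. ]
210 279 376 [ 21. -26.  12.] [21.  22.8 12. ]
end [40.5 -0.8 34. ] [40.2 -0.8 12. ]
```

```bash
cat > snap.py <<'E'
from al import *
n=sys.argv[1]
read_camera('top')if 0 else None
s0=read_state();c=calibration('wrist');im=read_camera('wrist')[:,:,::-1].copy();cv2.imwrite(f'pics/{n}.png',im)
s=s0;Rt=R.from_rotvec(s['tcp_rot'])
T=lambda p,z:np.round(Rt.inv().apply(ray('wrist',p,z,c)-s['tool_pos'])*1000,1)
E
python3 - <<'E'
import sys;sys.argv=['','w5']
for k in range(1):
    exec(open('snap.py').read())
    print(s['time'],s['tool_pos'],s['joint_vel'].round(3),read_state()['tool_pos'])
    z=s['tool_pos'][2]-.034
    for v in(150,154,158):print(v,''.join('#' if im[v,u].mean()>110 else '.' for u in range(270,400)))
    for v in(190,210):
        l=[u for u in range(260,395) if im[v,u].min()>215];print(v,l[0],l[-1],T((l[0]-.5,v),z+.022),T((l[-1]+.5,v),z+.022))
    for u in(300,330,360):print(u,[int(im[v,u].mean()) for v in range(145,172)])
E
```

```text
5.85 [ 0.51253487 -0.02450721  0.08546611] [ 0.004 -0.025 -0.034 -0.    -0.004  0.007] [ 0.51364111 -0.02451591  0.08657097]
150 #########################################################################################################################...######
154 #########################################################################################################################..#######
158 #############...........################............................................................#####################..#######
190 279 377 [ 31.3 -25.5  12. ] [31.3 22.9 12. ]
210 279 376 [ 21. -26.  12.] [21.  22.8 12. ]
300 [164, 165, 164, 164, 163, 164, 164, 164, 161, 136, 116, 126, 133, 134, 134, 134, 134, 142, 201, 238, 245, 247, 253, 251, 248, 253, 254]
330 [165, 164, 165, 164, 163, 163, 164, 164, 162, 138, 106, 99, 101, 102, 101, 102, 102, 116, 192, 238, 245, 247, 252, 251, 249, 253, 254]
360 [163, 164, 164, 163, 163, 164, 163, 163, 161, 140, 109, 98, 101, 101, 102, 102, 102, 115, 194, 238, 246, 247, 253, 252, 249, 253, 254]
```

>>> move_arm(series=[0,0,0,0,0,0,0,0,0,0,0,0,0,0])

```text
time: 6.15
tool_pos: [0.5138, -0.0245, 0.0868]
tcp_rot: [2.34, 2.093, 0.003]
wrist_force: [0.6, -0.3, -1.1]
width: 0.155
grip_force: 51.0
```

```bash
python3 - <<'E'
import sys;sys.argv=['','w6']
exec(open('snap.py').read())
print(s['time'],s['tool_pos'],s['joint_vel'].round(3),read_state()['tool_pos'],s['wrist_force'])
z=s['tool_pos'][2]-.034
for v in(150,152,154,156):
    r=im[v].mean(1).astype(int);print(v,r[275:300],r[370:405])
for v in(190,210):
    l=[u for u in range(260,395) if im[v,u].min()>215];print(v,l[0],l[-1],T((l[0]-.5,v),z+.022),T((l[-1]+.5,v),z+.022))
for u in(310,330,360):print(u,[int(im[v,u].mean()) for v in range(142,172)])
E
```

```text
6.15 [ 0.51377058 -0.024494    0.08681506] [-0.001  0.004  0.009 -0.    -0.001  0.   ] [ 0.5134473  -0.02449064  0.08649271] [ 0.64755923 -0.29795373 -1.1362717 ]
150 [201 200 198 197 195 194 194 194 195 193 195 194 194 194 194 195 193 194
 194 194 192 185 166 164 164] [164 165 165 164 165 164 166 164 166 163 165 164 163 164 164 164 161 145
 108 100 101 109 128 130 130 130 130 131 130 130 129 130 130 131 129]
152 [199 199 199 198 195 195 195 193 193 194 194 194 194 194 194 194 194 195
 194 194 193 185 166 164 163] [164 164 165 166 165 165 165 164 163 164 164 164 165 164 164 164 159 142
 107 101 101 109 128 130 130 130 130 130 130 129 129 131 131 130 131]
154 [199 199 199 195 181 166 162 162 163 162 162 163 163 163 162 164 164 165
 166 166 164 157 139 135 135] [162 165 165 165 165 165 164 164 164 164 164 165 163 164 165 164 158 139
 105 101 101 110 127 130 130 129 130 130 130 131 130 130 129 130 128]
156 [199 199 199 195 174 126 101  80  77  78  85 101 107 107 107 108 109 115
 130 132 132 131 127 126 125] [161 164 164 165 164 163 165 165 164 165 164 164 163 163 165 164 157 132
 105 102 102 109 129 130 130 129 131 131 131 130 130 130 130 130 128]
190 279 377 [ 31.3 -25.5  11.9] [31.3 22.9 12.1]
210 279 376 [ 21.1 -26.   11.9] [21.  22.8 12.1]
310 [163, 164, 164, 163, 163, 163, 163, 163, 164, 162, 163, 160, 136, 105, 100, 102, 101, 102, 100, 101, 114, 192, 236, 245, 247, 252, 251, 248, 253, 254]
330 [164, 165, 164, 163, 164, 164, 164, 164, 164, 163, 163, 161, 139, 109, 99, 102, 102, 102, 102, 101, 114, 192, 238, 245, 247, 252, 251, 248, 253, 254]
360 [165, 165, 164, 164, 165, 164, 163, 163, 163, 164, 163, 161, 140, 111, 99, 101, 101, 102, 102, 102, 115, 194, 238, 245, 247, 252, 252, 249, 253, 254]
```

```bash
python3 - <<'E'
from al import *
im=cv2.imread('pics/w6.png')
print(im[157].mean(1).astype(int)[355:390])
for p in((279.2,155),(386.7,152),(330,154.3)):print(p,tool(p,.03))
print(tool((329,163),read_state()['tool_pos'][2]-.034), read_state()['tool_pos'])
E
```

```text
[102 102 100 102 100 101 101 101  93  68  61  65  90 134 140 162 164 164
 165 165 164 164 165 164 163 164 165 164 165 164 163 156 132 103 101]
(279.2, 155) [ 42.3 -31.5  56.4]
(386.7, 152) [44.1 34.9 56.6]
(330, 154.3) [42.7 -0.1 56.5]
[41.  -0.7 34. ] [ 0.5134473  -0.02449064  0.08649271]
```

>>> move_arm(series=[0,0,-0.3,2,0,0,0,0,0,0,1,0,0,0,0,0,0,0,0,0,0,0,0,0,0,0,0,0,0,0,0,0,0,0,0])

```text
time: 6.82
tool_pos: [0.5101, -0.0243, 0.0559]
tcp_rot: [2.342, 2.093, 0.001]
wrist_force: [0.4, 1.5, -0.1]
width: 0.15
grip_force: 51.2
```

```bash
python3 - <<'E'
import sys;sys.argv=['','w7']
exec(open('snap.py').read())
print(s['time'],s['tool_pos'],s['wrist_force'],s['torque'])
cv2.imwrite('pics/w7c.png',cv2.resize(im[100:340,200:500],None,fx=2,fy=2))
E
```

```text
6.825 [ 0.51012103 -0.02429881  0.05585552] [ 0.36206107  1.47557911 -0.09834303] [-0.0633629  -0.20327446  0.03308401]
```

View pics/w7c.png

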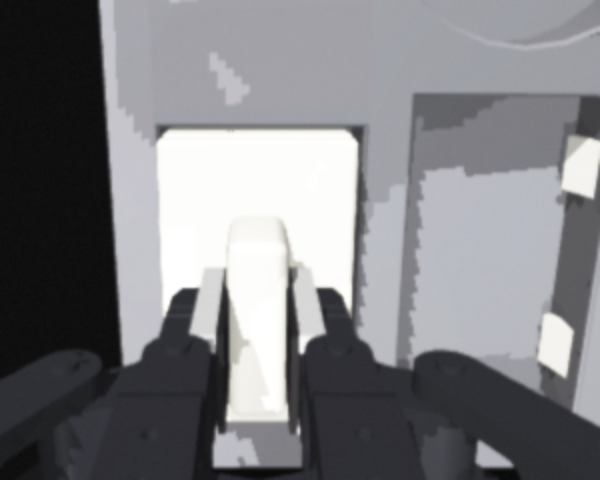

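The case sits aligned inside its pocket mouth, still proud. I'll press it down.

>>> move_arm(series=[0,0,0,0.4,0,0,0,0,0,0,0.4,0,0,0,0,0,0,0.3,0,0,0,0,0,0,0.1,0,0,0,0,0,0,0,0,0,0])

```text
time: 7.5
tool_pos: [0.51, -0.0243, 0.0441]
tcp_rot: [2.342, 2.093, 0.0]
wrist_force: [-0.9, -0.2, 7.5]
width: 0.146
grip_force: 52.3
```

>>> move_arm(series=[0,0,0,0.2,0,0,0,0,0,0,0.1,0,0,0,0,0,0,0,0,0,0])

```text
time: 7.88
tool_pos: [0.51, -0.0243, 0.044]
tcp_rot: [-2.342, -2.094, 0.001]
wrist_force: [-10.7, 0.1, 31.3]
width: 0.147
grip_force: 55.4
```

>>> move_arm(series=[3,0,0,-0.3,0,0,0,3,0,0,0,0,0,0,3,0,0,-3,0,0,0,3,0,0,-6,0,0,0,3,0,0,-6,0,0,0])

```text
time: 8.5
tool_pos: [0.5081, -0.0241, 0.193]
tcp_rot: [-2.34, -2.092, 0.004]
wrist_force: [0.9, -0.1, -0.0]
width: 0.356
grip_force: 0.0
```

>>> move_arm(series=[4,-6.1,0,0,0,0,0,4,-6.1,0,0,0,0,0,4,-6.1,0,0,0,0,0,4,-6.1,0,0,0,0,0,4,-6.1,0,0,0,0,0])

```text
time: 9.12
tool_pos: [0.4744, -0.3288, 0.1919]
tcp_rot: [-2.341, -2.092, 0.0]
wrist_force: [0.7, -0.2, 0.4]
width: 0.469
grip_force: 0.0
```

>>> move_arm(series=[4,-5.8,0.3,0,0,0,10.2,4,0,0,0,0,0,10.2,4,0,0,0,0,0,10.2,4,0,0,0,0,0,10.2,4,0,0,0,0,0,10.2])

```text
time: 9.75
tool_pos: [0.4712, -0.3848, 0.1915]
tcp_rot: [-3.016, -0.871, 0.003]
wrist_force: [0.7, 1.0, -1.1]
width: 0.466
grip_force: 0.0
```

>>> move_arm(series=[4,0,0,0,0,0,10.2,4,0,0,0,0,0,10.2,4,0,0,0,0,0,0,4,0,0,0,0,0,0])

```text
time: 10.25
tool_pos: [0.4716, -0.385, 0.1924]
tcp_rot: [-3.122, -0.338, 0.002]
wrist_force: [0.6, 0.5, 0.0]
width: 0.47
grip_force: 0.0
```

```bash
python3 - <<'E'
import sys;sys.argv=['','w8']
t=None
exec(open('snap.py').read())
cv2.imwrite('pics/top8.png',read_camera('top')[:,:,::-1])
to_tool([.4735,-.383,.2],np.radians(-78))
print(proj('wrist',[.4735,-.383,.022],c))
r,b=white_rect(im,(150,500,60,330),225);print(r,b);case_fit(b)
E
```

```text
now [ 0.4718 -0.3852  0.1928] shift cm [ 0.21 -0.18 -0.72] turn [-0.   0.   0.3] shift after turn [ 0.21 -0.18 -0.72] t 10.35 w 0.469 q6 0.63
[327.80076502 177.67535967]
((347.4999694824219, 211.99996948242188), (48.99999237060547, 87.99998474121094), 0.0) [[322.99997 255.99997]
 [322.99997 167.99997]
 [371.99997 167.99997]
 [371.99997 255.99997]]
 end z 0.0 [ 0.484  -0.4026  0.    ] w 0.052599968604123734
 end z 0.022 [ 0.3935 -0.4225  0.022 ] w 0.05318532845174865
ctr [ 0.4387 -0.4126] len 0.09266782549096643 ang 12.407259718364202
```

View pics/w8.png

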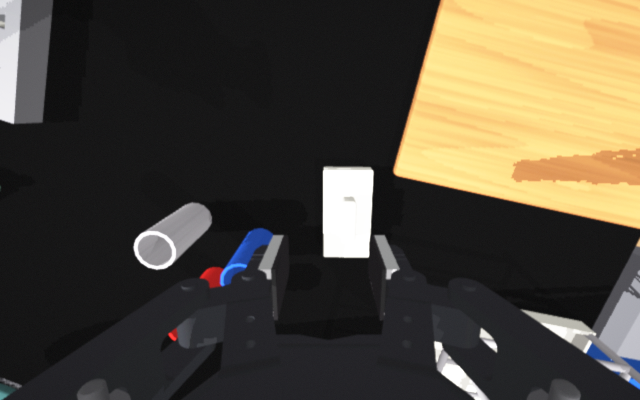

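The case has been knocked to about (.439,-.413). In w8 it spans x 323 to 372 and y 167 to 257, length about 96, so it is the long one. Re-aiming.

```bash
python3 - <<'E'
from al import *
c=case_fit(np.array([[322.5,257],[322.5,167.3],[372.5,167.3],[372.5,257]]))
to_tool([c[0],c[1],.035],np.radians(12.4-90))
E
```

```text
end z 0.0 [ 0.4847 -0.4025  0.    ] w 0.0536403407048023
 end z 0.022 [ 0.3923 -0.4228  0.022 ] w 0.054322656106639854
ctr [ 0.4385 -0.4126] len 0.09461915292991405 ang 12.424073549513963
now [ 0.4718 -0.3852  0.1928] shift cm [-3.83  1.99 15.78] turn [-0.   0.  -0.1] shift after turn [-3.84  1.97 15.78] t 10.35 w 0.469 q6 0.63
```

>>> move_arm(series=[4,-3.8,2.05,3,0,0,0,4,0,0,4.5,0,0,0,4,0,0,4.5,0,0,0,4,0,0,1.5,0,0,0,4,0,0,0,0,0,0])

```text
time: 10.98
tool_pos: [0.4388, -0.4129, 0.0575]
tcp_rot: [-3.122, -0.334, 0.002]
wrist_force: [1.0, 0.8, 0.2]
width: 0.466
grip_force: 0.0
```

>>> move_arm(series=[4,0,0,0,0,0,0,4,0,0,0,0,0,0])

```text
time: 11.22
tool_pos: [0.4406, -0.4146, 0.0606]
tcp_rot: [3.121, 0.334, 0.004]
wrist_force: [0.5, 0.2, -0.6]
width: 0.467
grip_force: 0.0
```

```bash
python3 - <<'E'
import sys;sys.argv=['','w9']
exec(open('snap.py').read())
to_tool([.4385,-.4126,.035],np.radians(-77.6))
z=.022
for v in(200,215,230):
    l=[u for u in range(288,372) if im[v,u].min()>215];print(v,l[0],l[-1],T((l[0]-.5,v),z),T((l[-1]+.5,v),z))
col=[v for v in range(100,260) if im[v,330].min()>215];print(col[0],T((330,col[0]),0))
E
```

```text
now [ 0.4403 -0.4144  0.0603] shift cm [-0.15 -0.22  2.53] turn [ 0.2 -0.1 -0.2] shift after turn [-0.14 -0.22  2.53] t 11.28 w 0.469 q6 0.56
200 288 365 [ 17.1 -24.7  38.6] [17.  20.8 38.7]
215 288 364 [  7.8 -25.   38.5] [ 7.8 20.5 38.7]
230 288 364 [ -1.6 -25.4  38.5] [-1.7 20.8 38.7]
149 [44.   0.2 60.7]
```

>>> move_arm(series=[4,-0.3,-0.3,2.5,0,0,0,4,0,0,0,0,0,0,0,0,0,0,0,0,0,0,0,0,0,0,0,0,0,0,0,0,0,0,0])

```text
time: 11.9
tool_pos: [0.4365, -0.412, 0.0346]
tcp_rot: [3.122, 0.333, 0.002]
wrist_force: [0.0, -1.6, 3.6]
width: 0.153
grip_force: 52.7
```

>>> move_arm(series=[0,0,0,0,0,0,0,0,0,0,-3,0,0,0,0,0,0,-4,0,0,0,0,0,0,-5,0,0,0,0,0,0,0,0,0,0])

```text
time: 12.52
tool_pos: [0.4381, -0.4135, 0.1585]
tcp_rot: [3.117, 0.333, 0.009]
wrist_force: [0.5, -0.4, -0.9]
width: 0.15
grip_force: 52.1
```

```bash
python3 - <<'E'
from h import *
t=np.radians(-6.2);X=np.array([np.cos(t),np.sin(t)])
print(np.array([.5101,-.0243])+.067*X,read_state()['grip_force']); to_tool([*(np.array([.5101,-.0243])+.067*X),.145],t)
E
```

```text
[ 0.57670811 -0.03153596] 52.120903730392456
now [ 0.4381 -0.4135  0.1585] shift cm [ 21.61 -34.42   1.18] turn [  0.6   0.  -71.6] shift after turn [39.47  9.66  1.35] t 12.53 w 0.15 q6 0.56
```

>>> move_arm(series=[0,0,0,0,0,0,-10.2,0,0,0,0,0,0,-10.2,0,0,0,0,0,0,-10.2,0,0,0,0,0,0,-10.2,0,0,0,0,0,0,-10.2])

```text
time: 13.15
tool_pos: [0.4346, -0.41, 0.1511]
tcp_rot: [-2.668, -1.652, 0.001]
wrist_force: [0.4, -0.0, -1.4]
width: 0.151
grip_force: 52.1
```

>>> move_arm(series=[0,0,0,0,0,0,-10.2,0,0,0,0,0,0,-10.2,0,5.6,1.4,0,0,0,0,0,5.6,1.4,0,0,0,0,0,5.6,1.4,0,0,0,0])

```text
time: 13.78
tool_pos: [0.4953, -0.2468, 0.1513]
tcp_rot: [-2.341, -2.091, 0.001]
wrist_force: [-0.1, 0.4, -1.8]
width: 0.153
grip_force: 52.1
```

>>> move_arm(series=[0,5.6,1.4,0,0,0,0,0,5.6,1.4,0,0,0,0,0,5.6,1.4,0,0,0,0,0,5.6,1.4,0,0,0,0,0,0,0,0,0,0,0])

```text
time: 14.4
tool_pos: [0.5766, -0.0286, 0.1515]
tcp_rot: [-2.335, -2.098, 0.001]
wrist_force: [0.8, 0.2, -1.0]
width: 0.153
grip_force: 52.1
```

```bash
python3 - <<'E'
from h import *
to_tool([.5767,-.0315,.088],np.radians(-6.2))
E
```

```text
now [ 0.5766 -0.0286  0.1515] shift cm [-0.3   0.06  6.35] turn [-0.1 -0.1  0.1] shift after turn [-0.29  0.04  6.35] t 14.4 w 0.153 q6 0.01
```

>>> move_arm(series=[0,-0.3,0.05,3,0,0,0,0,0,0,3,0,0,0,0,0,0,0,0,0,0,0,0,0,0,0,0,0,0,0,0,0,0,0,0])

```text
time: 15.02
tool_pos: [0.5781, -0.036, 0.0948]
tcp_rot: [2.341, 2.092, 0.003]
wrist_force: [-0.3, -0.1, -0.1]
width: 0.147
grip_force: 52.0
```

```bash
python3 - <<'E'
import sys;sys.argv=['','w10']
exec(open('snap.py').read())
print(s['tool_pos'],read_state()['tool_pos'])
z=s['tool_pos'][2]-.035
for v in(185,200):
    l=[u for u in range(260,395) if im[v,u].min()>215];print(v,l[0],l[-1],T((l[0]-.5,v),z+.022),T((l[-1]+.5,v),z+.022))
    r=im[v].mean(1).astype(int);print(r[255:285],r[374:400])
for u in(315,335):print(u,[int(im[v,u].mean()) for v in range(125,165)])
for v in (136,140,144):
  r=im[v].mean(1).astype(int);print(v,r[265:295],r[355:400])
cv2.imwrite('pics/w10c.png',cv2.resize(im[100:340,150:550],None,fx=2,fy=2))
E
```

```text
[ 0.57805879 -0.03604902  0.09476935] [ 0.57812675 -0.03592904  0.09486278]
185 260 377 [ 33.6 -34.9  12.9] [33.5 23.  13.1]
[252 252 252 252 252 252 251 236 187 118 116 120 121 147 164 167 167 167
 167 166 166 168 166 190 235 240 243 243 243 242] [243 242 241 233 203 137 135 137 137 144 160 153 124 110 107 107 107 107
 108 107 108 107 108 108 107 107]
200 260 376 [ 26.  -35.3  12.9] [25.9 22.8 13.1]
[252 252 252 252 252 252 252 251 234 178 118 121 118 132 149 166 167 167
 167 168 169 167 168 181 215 237 242 243 243 243] [242 241 237 214 149  91  83  84  91 106 106  96  89  99 106 106 107 110
 125 154 160 162 161 161 161 161]
315 [137, 138, 136, 138, 136, 139, 137, 134, 113, 89, 83, 84, 86, 83, 83, 85, 83, 91, 140, 205, 230, 233, 238, 248, 250, 247, 244, 243, 243, 242, 242, 242, 242, 243, 243, 243, 242, 243, 243, 243]
335 [137, 138, 136, 139, 136, 138, 138, 134, 116, 90, 84, 84, 84, 85, 85, 84, 84, 90, 138, 203, 229, 237, 241, 248, 250, 247, 244, 243, 243, 242, 243, 242, 243, 243, 242, 243, 242, 243, 243, 243]
136 [164 165 165 164 165 165 165 165 164 166 166 166 166 165 165 165 165 1
[... 158 characters left out ...]
 139 138 137 137 137 136 136 138 137 137
 136 137 136 137 137 136 136 135 135]
140 [164 164 164 165 165 167 166 164 166 166 165 166 166 165 167 165 166 163
 149 104  79  52  49  52  65  82  84  84  84  84] [ 84  83  85  83  85  83  85  84  84  80  68  51  50  62  90 113 124 136
 137 137 138 138 137 137 137 138 137 138 137 138 137 138 136 137 136 137
 135 136 136 136 136 135 134 136 134]
144 [163 164 163 165 165 166 164 165 166 167 166 165 166 165 165 166 171 184
 197 205 206 202 201 201 203 205 206 205 207 207] [204 204 204 202 203 203 203 204 203 202 201 198 197 199 203 207 209 210
 200 173 147 139 138 137 138 138 137 137 138 137 138 136 137 137 136 136
 136 136 136 134 135 136 135 137 139]
```

View pics/w10c.png

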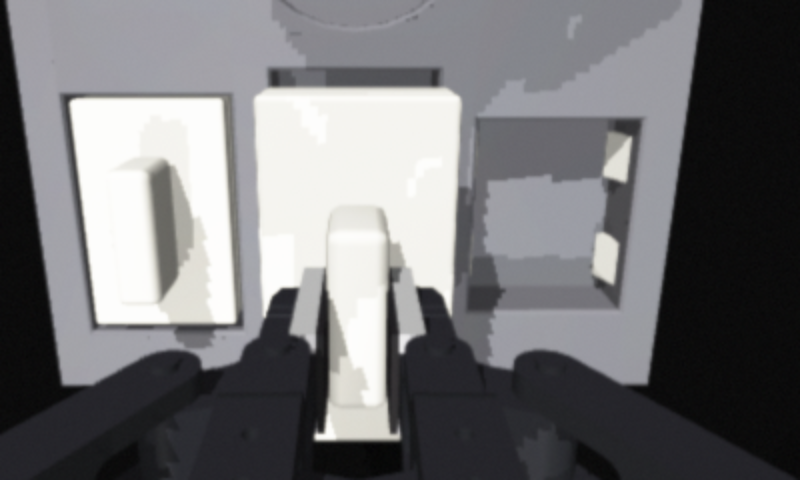

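```bash
python3 - <<'E'
from al import *
for p in((283.3,138),(369.8,138),(326.5,132.8)):print(p,tool(p,.03))
s=read_state()['tool_pos'];z=s[2]-.035;print(s)
im=cv2.imread('pics/w10.png')
for v in(185,200):
    l=[u for u in range(277,395) if im[v,u].min()>205];print(v,l[0],l[-1],tool((l[0]-.5,v),z+.022),tool((l[-1]+.5,v),z+.022))
for p in((329,142.8),(329,148)):print(p,tool(p,z),tool(p,z+.022))
E
```

```text
(283.3, 138) [ 52.  -29.8  64.8]
(369.8, 138) [52.  25.2 64.9]
(326.5, 132.8) [55.2 -2.3 64.9]
[ 0.57812675 -0.03592904  0.09486278]
185 279 377 [ 33.6 -25.6  12.9] [33.5 22.9 13.1]
200 279 377 [ 25.9 -25.9  12.9] [25.9 23.3 13.1]
(329, 142.8) [51.9 -0.8 35. ] [54.  -0.9 13. ]
(329, 148) [49.1 -0.8 35. ] [51.6 -0.9 13. ]
```

>>> move_arm(series=[0,0.13,-0.1,1,0,0,0,0,0,0,1,0,0,0,0,0,0,1,0,0,0,0,0,0,0.7,0,0,0,0,0,0,0,0,0,0])

```text
time: 15.7
tool_pos: [0.576, -0.0341, 0.0555]
tcp_rot: [-2.342, -2.093, 0.001]
wrist_force: [-0.1, 0.1, -1.1]
width: 0.146
grip_force: 52.1
```

>>> move_arm(series=[0,0,0,0,0,0,0,0,0,0,0,0,0,0])

```text
time: 15.95
tool_pos: [0.5761, -0.0341, 0.0565]
tcp_rot: [2.342, 2.094, -0.0]
wrist_force: [0.2, 0.2, 0.2]
width: 0.146
grip_force: 52.1
```

>>> move_arm(series=[0,0,0,0.4,0,0,0,0,0,0,0.4,0,0,0,0,0,0,0.3,0,0,0,0,0,0,0.2,0,0,0,0,0,0,0,0,0,0])

```text
time: 16.58
tool_pos: [0.5762, -0.0341, 0.043]
tcp_rot: [2.342, 2.094, 0.0]
wrist_force: [1.5, -0.1, -0.8]
width: 0.148
grip_force: 52.2
```

>>> move_arm(series=[0,0,0,0.2,0,0,0,0,0,0,0.1,0,0,0,0,0,0,0,0,0,0])

```text
time: 16.95
tool_pos: [0.5765, -0.0342, 0.0425]
tcp_rot: [2.342, 2.094, 0.0]
wrist_force: [-4.5, -0.6, 14.7]
width: 0.154
grip_force: 54.3
```

>>> move_arm(series=[3,0,0,-0.3,0,0,0,3,0,0,0,0,0,0,3,0,0,-3,0,0,0,3,0,0,-6,0,0,0,3,0,0,-6,0,0,0])

```text
time: 17.58
tool_pos: [0.5749, -0.034, 0.1933]
tcp_rot: [-2.34, -2.092, 0.003]
wrist_force: [1.1, -0.5, 0.5]
width: 0.35
grip_force: 0.0
```

>>> move_arm(series=[8.5,5.6,-0.6,0,0,0,0,8.5,5.6,-0.6,0,0,0,0,8.5,5.6,-0.6,0,0,0,0,8.5,5.6,-0.6,0,0,0,0,8.5,5.6,-0.6,0,0,0,0])

```text
time: 18.2
tool_pos: [0.5769, 0.2491, 0.1924]
tcp_rot: [-2.342, -2.093, 0.002]
wrist_force: [0.6, -0.4, 0.1]
width: 1.0
grip_force: 0.0
```

>>> move_arm(series=[8.5,2,0,0,0,0,0,8.5,0,0,0,0,0,0,8.5,0,0,0,0,0,0])

```text
time: 18.58
tool_pos: [0.5797, 0.2658, 0.1927]
tcp_rot: [2.343, 2.093, -0.003]
wrist_force: [-0.5, 0.5, 0.1]
width: 0.993
grip_force: 0.0
```

```bash
python3 - <<'E'
import sys;sys.argv=['','w11']
exec(open('snap.py').read())
to_tool([.5795,.3020,.19],np.radians(-6.2))
t=read_camera('top')[:,:,::-1];print(proj('wrist',[.5795,.302,.085],c))
o=np.zeros((560,800,3),np.uint8);o[:400,:640]=im;o[400:,:300]=cv2.resize(t[125:205,260:410],None,fx=2,fy=2);o[400:,300:700]=cv2.resize(t[150:230,150:350],None,fx=2,fy=2)
cv2.imwrite('pics/c11.png',o)
E
```

```text
now [0.5798 0.2656 0.1929] shift cm [ 3.62 -0.44  0.29] turn [-0.   0.1 -0.3] shift after turn [ 3.62 -0.43  0.29] t 18.62 w 0.994 q6 0.5
[324.47158686 153.99412451]
```

View pics/c11.png

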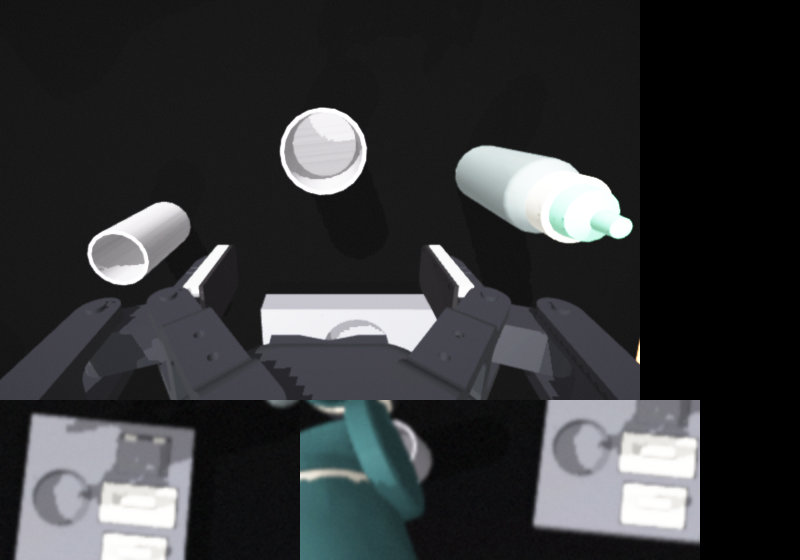

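```bash
python3 - <<'E'
from al import *
p=ray('wrist',(323,151),.085);print(p,tool((280,151),.085)-tool((366,151),.085));to_tool([p[0],p[1],.07],np.radians(-6.2))
t=cv2.imread('pics/top0.png')
for q in((226,131),(217,131)):print(ray('top',q,0))
E
```

```text
[0.57896193 0.30419815 0.085     ] [  0.  -67.4   0. ]
now [0.5799 0.2656 0.1931] shift cm [ 3.83 -0.53 12.31] turn [-0.   0.  -0.3] shift after turn [ 3.83 -0.51 12.31] t 18.68 w 0.999 q6 0.5
[0.71542887 0.24207106 0.        ]
[0.71575111 0.2664174  0.        ]
```

>>> move_arm(series=[8.5,3.75,-0.4,3,0,0,0,8.5,0,0,0,0,0,0,8.5,0,0,3,0,0,0,8.5,0,0,0,0,0,0,8.5,0,0,0,0,0,0])

```text
time: 19.3
tool_pos: [0.5807, 0.3042, 0.1344]
tcp_rot: [2.343, 2.092, 0.001]
wrist_force: [-0.3, 1.0, -0.0]
width: 0.992
grip_force: 0.0
```

```bash
python3 - <<'E'
import sys;sys.argv=['','w12']
exec(open('snap.py').read())
to_tool([.5791,.3035,.062],np.radians(-6.2))
cv2.imwrite('pics/c12.png',im)
E
```

```text
now [0.581  0.3046 0.1349] shift cm [-0.14 -0.19  7.29] turn [ 0.1 -0.1 -0.3] shift after turn [-0.13 -0.18  7.29] t 19.35 w 0.993 q6 0.56
```

View pics/c12.png

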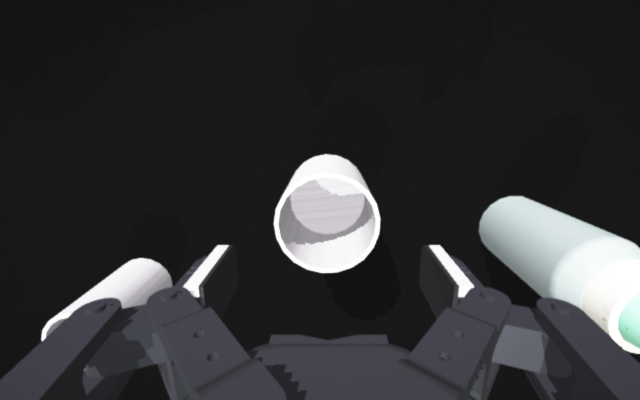

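The large cup rim (328,222) is centred between the pads. Descending and gripping.

>>> move_arm(series=[8.5,0,0,2.5,0,0,0,8.5,0,0,2.5,0,0,0,8.5,0,0,2.2,0,0,0,8.5,0,0,0,0,0,0,0,0,0,0,0,0,0], grip_force=40)

```text
time: 19.98
tool_pos: [0.5808, 0.3054, 0.0622]
tcp_rot: [2.342, 2.093, 0.002]
wrist_force: [-0.3, 1.2, 1.7]
width: 0.812
grip_force: 1.2
```

>>> move_arm(series=[0,0,0,0,0,0,0,0,0,0,0,0,0,0,0,0,0,0,0,0,0])

```text
time: 20.35
tool_pos: [0.5811, 0.3057, 0.0628]
tcp_rot: [2.342, 2.093, 0.004]
wrist_force: [0.6, 0.3, 5.2]
width: 0.777
grip_force: 48.9
```

```bash
python3 - <<'E'
from al import *
to_tool([.5791,.3035,.062],np.radians(-6.2))
print(read_state()['grip_force'],read_state()['wrist_force'])
E
```

```text
now [0.5811 0.3057 0.0628] shift cm [-0.24 -0.18  0.08] turn [ 0.1 -0.1 -0.2] shift after turn [-0.24 -0.18  0.08] t 20.35 w 0.777 q6 0.56
48.89151456125546 [0.5583568  0.32907704 5.20485877]
```

>>> move_arm(series=[0,0,0,-2,0,0,0,0,0,0,-3,0,0,0,0,0,0,-3,0,0,0,0,0,0,0,0,0,0,0,0,0,0,0,0,0])

```text
time: 20.98
tool_pos: [0.5793, 0.3047, 0.1404]
tcp_rot: [-2.342, -2.093, 0.002]
wrist_force: [-0.2, 0.7, -2.2]
width: 0.777
grip_force: 48.8
```

```bash
python3 - <<'E'
import sys;sys.argv=['','w13']
exec(open('snap.py').read())
print(s['tool_pos'],s['grip_force'],read_state()['tool_pos'])
for u in(322,328,334):print(u,[int(im[v,u].mean()) for v in range(130,340,3)])
for v in(200,215,230,245):
    print(v,[int(x) for x in im[v,230:430:3].mean(1)])
E
```

```text
[0.57929569 0.30468661 0.14040288] 48.84731572936289 [0.57883691 0.30442966 0.13953948]
322 [19, 20, 19, 22, 21, 19, 19, 21, 20, 22, 20, 20, 22, 21, 237, 246, 246, 246, 246, 246, 245, 245, 244, 245, 245, 244, 245, 249, 253, 245, 195, 200, 193, 194, 188, 190, 194, 191, 194, 189, 191, 194, 192, 187, 191, 191, 192, 192, 193, 189, 143, 141, 139, 139, 140, 152, 238, 239, 238, 239, 239, 238, 239, 239, 239, 239, 239, 239, 239, 238]
328 [19, 19, 21, 20, 19, 21, 20, 20, 21, 21, 21, 21, 20, 25, 243, 245, 245, 245, 245, 245, 245, 244, 244, 244, 244, 244, 244, 250, 253, 244, 236, 199, 194, 192, 189, 191, 195, 191, 195, 188, 194, 194, 192, 188, 191, 192, 192, 193, 192, 191, 142, 140, 140, 140, 152, 241, 242, 241, 241, 242, 241, 241, 241, 241, 241, 242, 242, 241, 242, 241]
334 [22, 20, 21, 19, 21, 21, 21, 23, 19, 20, 21, 22, 20, 21, 229, 243, 243, 243, 243, 243, 244, 244, 243, 243, 243, 242, 243, 246, 254, 247, 237, 238, 194, 189, 190, 192, 194, 191, 194, 188, 194, 195, 189, 190, 190, 192, 193, 193, 191, 192, 140, 140, 139, 152, 243, 243, 243, 243, 243, 243, 243, 243, 243, 243, 244, 244, 243, 243,
[... 568 characters left out ...]
 22, 23, 22, 24, 23, 22, 24, 24, 24, 23, 22, 21, 22, 24]
230 [22, 22, 22, 22, 21, 22, 21, 21, 23, 22, 24, 24, 121, 242, 245, 253, 252, 249, 241, 203, 192, 193, 194, 195, 195, 195, 195, 193, 192, 193, 191, 190, 190, 187, 187, 187, 187, 189, 188, 190, 190, 191, 193, 192, 191, 191, 191, 188, 246, 250, 252, 231, 187, 167, 27, 23, 21, 23, 24, 23, 23, 22, 23, 21, 22, 23, 22]
245 [22, 21, 30, 236, 246, 246, 244, 68, 34, 34, 250, 251, 246, 161, 121, 122, 138, 192, 191, 191, 191, 192, 192, 193, 193, 193, 193, 194, 193, 194, 194, 193, 193, 192, 190, 190, 190, 189, 188, 188, 187, 187, 186, 188, 188, 189, 190, 191, 192, 133, 125, 124, 136, 206, 250, 254, 157, 38, 51, 182, 246, 246, 245, 123, 25, 22, 22]
```

```bash
python3 - <<'E'
from al import *
z=read_state()['tool_pos'][2];print(read_state()['tool_pos'])
print('rim',tool((328,210.5),z+.0222)[0]-34,'base',tool((328,171.5),z-.0628)[0]-34)
to_tool([.5883,.0700,.135],np.radians(-6.2))
E
```

```text
[0.57883691 0.30442966 0.13953948]
rim -2.0 base -3.1999999999999993
now [0.5788 0.3044 0.1395] shift cm [-23.19   3.56   0.48] turn [-0.1  0.1 -0.2] shift after turn [-23.2    3.47   0.45] t 21.02 w 0.778 q6 0.56
```

>>> move_arm(series=[0,-5.7,0.9,0,0,0,0,0,-5.7,0.9,0,0,0,0,0,-5.7,0.9,0,0,0,0,0,-5.8,0.8,0,0,0,0,0,0,0,0,0,0,0])

```text
time: 21.65
tool_pos: [0.5878, 0.0694, 0.1392]
tcp_rot: [-2.347, -2.087, 0.006]
wrist_force: [-0.6, 0.3, -2.2]
width: 0.775
grip_force: 48.6
```

>>> move_arm(series=[0,0,0,1.5,0,0,0,0,0,0,1,0,0,0,0,0,0,0,0,0,0,0,0,0,0,0,0,0])

```text
time: 22.15
tool_pos: [0.5892, 0.0745, 0.116]
tcp_rot: [-2.341, -2.095, 0.001]
wrist_force: [0.4, -0.8, -1.7]
width: 0.776
grip_force: 48.6
```

```bash
python3 - <<'E'
import sys;sys.argv=['','w14']
exec(open('snap.py').read())
to_tool([.5886,.0725,.075],np.radians(-6.2))
t=read_camera('top')[:,:,::-1];d=read_camera('side')[:,:,::-1]
cv2.imwrite('pics/t14.png',t);cv2.imwrite('pics/s14.png',d)
o=np.zeros((600,800,3),np.uint8)
o[:400,:400]=cv2.resize(im[120:320,220:420],None,fx=2,fy=2);o[:400,400:]=cv2.resize(d[130:280,240:390],(400,400))
o[400:,:400]=cv2.resize(t[120:220,250:450],None,fx=2,fy=2)
cv2.imwrite('pics/c14.png',o)
# well rim edge px in wrist
for u in(300,328,360):print(u,[int(im[v,u].mean()) for v in range(120,200,2)])
E
```

```text
now [0.5895 0.0744 0.1164] shift cm [-0.2  -0.07  4.14] turn [ 0.  -0.  -0.1] shift after turn [-0.2  -0.06  4.14] t 22.2 w 0.772 q6 0.19
300 [23, 24, 22, 23, 23, 23, 22, 24, 24, 24, 25, 124, 199, 228, 242, 243, 243, 243, 242, 225, 224, 224, 224, 223, 222, 223, 215, 158, 178, 201, 249, 249, 250, 249, 250, 250, 250, 250, 250, 251]
328 [23, 22, 21, 22, 22, 23, 21, 22, 22, 23, 25, 122, 199, 209, 224, 225, 224, 224, 224, 224, 223, 224, 180, 144, 147, 180, 249, 250, 249, 250, 249, 249, 249, 250, 249, 249, 249, 249, 249, 249]
360 [23, 23, 23, 23, 22, 23, 24, 23, 22, 23, 21, 92, 197, 208, 223, 223, 224, 223, 224, 224, 222, 223, 224, 223, 223, 223, 223, 182, 147, 146, 147, 182, 225, 229, 231, 233, 233, 233, 233, 234]
```

```bash
cat > circ.py <<'E'
from al import *
from scipy.optimize import least_squares
def circ(P,r,g):  # centre given radius
    P=np.asarray(P)[:,:2];return least_squares(lambda c:np.hypot(*(P-c).T)-r,g).x
E
python3 - <<'E'
from circ import *
im=cv2.imread('pics/w14.png').mean(2);z=read_state()['tool_pos'][2];print(read_state()['tool_pos'])
W=[];B=[]
for u in range(296,364,4):
    col=im[125:215,u];v0=np.argmax(col>190)+125+8
    v=next(v for v in range(v0,215) if im[v,u]<202); W.append((u,v-.5+ (im[v-1,u]-202)/(im[v-1,u]-im[v,u])-.5))
    v2=next(k for k in range(v,225) if im[k,u]>215); B.append((u,v2-.5))
print(W,B)
w=circ([tool(p,.03) for p in W],37.5,[0,0]);b=circ([tool(p,z-.0628) for p in B],34,[0,0])
print('well',w,'cup',b,'shift mm',w-b)
E
```

```text
[0.58972996 0.07407903 0.11684894]
[(296, np.float64(175.49367088607596)), (300, np.float64(172.48809523809524)), (304, np.float64(169.74666666666667)), (308, np.float64(168.3050847457627)), (312, np.float64(166.6627906976744)), (316, np.float64(164.88059701492537)), (320, np.float64(164.4418604651163)), (324, np.float64(163.83561643835617)), (328, np.float64(163.46341463414635)), (332, np.float64(163.54807692307693)), (336, np.float64(164.15873015873015)), (340, np.float64(164.54368932038835)), (344, np.float64(165.25210084033614)), (348, np.float64(167.2268907563025)), (352, np.float64(168.675)), (356, np.float64(170.29126213592232)), (360, np.float64(173.35555555555555))] [(296, 180.5), (300, 178.5), (304, 176.5), (308, 174.5), (312, 172.5), (316, 172.5), (320, 171.5), (324, 170.5), (328, 170.5), (332, 170.5), (336, 171.5), (340, 171.5), (344, 173.5), (348, 175.5), (352, 176.5), (356, 179.5), (360, 183.5)]
well [-5.45490218 -0.42110691] cup [-2.73400211 -2.05950728] shift mm [-2.72090007  1.63840037]
```

>>> move_arm(series=[0,-0.25,0.15,0.5,0,0,0,0,0,0,1.2,0,0,0,0,0,0,0,0,0,0,0,0,0,0,0,0,0,0,0,0,0,0,0,0])

```text
time: 22.92
tool_pos: [0.5907, 0.0709, 0.0995]
tcp_rot: [2.342, 2.093, 0.001]
wrist_force: [-0.0, -0.8, -1.0]
width: 0.774
grip_force: 48.6
```

```bash
python3 - <<'E'
import sys;sys.argv=['','w15']
from circ import *
exec(open('snap.py').read())
im=im.mean(2);z=s['tool_pos'][2];print(s['tool_pos'],s['wrist_force'])
W=[];B=[]
for u in range(296,364,4):
    col=im[100:215,u];v0=np.argmax(col>190)+100+12
    try:
        v=next(v for v in range(v0,225) if im[v,u]<202); W.append((u,v-.5))
        v2=next(k for k in range(v,235) if im[k,u]>215); B.append((u,v2-.5))
    except StopIteration: print('miss',u)
print(W,B)
w=circ([T(p,.03) for p in W],37.5,[0,0]);b=circ([T(p,z-.0628) for p in B],34,[0,0])
print('well',w,'cup',b,'shift mm',w-b)
E
```

```text
[0.59068243 0.07092341 0.09950183] [-0.01041539 -0.83170926 -1.03446707]
[(296, 171.5), (300, 168.5), (304, 167.5), (308, 165.5), (312, 164.5), (316, 163.5), (320, 163.5), (324, 162.5), (328, 162.5), (332, 162.5), (336, 163.5), (340, 164.5), (344, 165.5), (348, 166.5), (352, 168.5), (356, 170.5), (360, 173.5)] [(296, 180.5), (300, 178.5), (304, 176.5), (308, 174.5), (312, 172.5), (316, 172.5), (320, 171.5), (324, 170.5), (328, 170.5), (332, 170.5), (336, 171.5), (340, 171.5), (344, 173.5), (348, 175.5), (352, 176.5), (356, 179.5), (360, 183.5)]
well [-1.96148008 -2.35025709] cup [-2.7366638  -2.02611321] shift mm [ 0.77518372 -0.32414388]
```

Within 1 mm of the well's centre, with 3.5 mm clearance. Lowering.

>>> move_arm(series=[0,0.05,0,0.8,0,0,0,0,0,0,0.8,0,0,0,0,0,0,0.8,0,0,0,0,0,0,0.3,0,0,0,0,0,0,0,0,0,0])

```text
time: 23.6
tool_pos: [0.5903, 0.0714, 0.0719]
tcp_rot: [-2.342, -2.093, 0.001]
wrist_force: [-0.2, 0.0, -2.5]
width: 0.775
grip_force: 48.6
```

>>> move_arm(series=[0,0,0,0.1,0,0,0,0,0,0,0,0,0,0,0,0,0,0,0,0,0])

```text
time: 23.98
tool_pos: [0.5907, 0.0715, 0.0715]
tcp_rot: [2.342, 2.093, 0.001]
wrist_force: [-0.1, 0.1, -2.6]
width: 0.777
grip_force: 48.6
```

>>> move_arm(series=[0,0,0,0.1,0,0,0,8.5,0,0,0,0,0,0,8.5,0,0,0,0,0,0,8.5,0,0,0,0,0,0,8.5,0,0,-2,0,0,0])

```text
time: 24.6
tool_pos: [0.5887, 0.0713, 0.089]
tcp_rot: [-2.34, -2.092, 0.006]
wrist_force: [-0.7, 0.2, -0.4]
width: 0.995
grip_force: 0.0
```

>>> move_arm(series=[8.5,0,0,-5,0,0,0,8.5,0,0,-5,0,0,0,8.5,2.2,-4.3,0,0,0,0,8.5,2.2,-4.3,0,0,0,0,8.5,2.2,-4.3,0,0,0,0])

```text
time: 25.22
tool_pos: [0.4691, 0.1522, 0.1922]
tcp_rot: [2.342, 2.092, 0.004]
wrist_force: [0.3, 0.8, -0.6]
width: 0.994
grip_force: 0.0
```

>>> move_arm(series=[8.5,2.2,-4.3,0,0,0,0,8.5,2.2,-4.3,0,0,0,0,8.5,0,0,0,0,0,0,8.5,0,0,0,0,0,0])

```text
time: 25.72
tool_pos: [0.39, 0.205, 0.1917]
tcp_rot: [2.34, 2.094, 0.004]
wrist_force: [0.5, -0.9, 0.8]
width: 0.995
grip_force: 0.0
```

```bash
cat > rim.py <<'E'
from circ import *
def rim(im,c,s,pred,r,z=.085,lab='',thr=120):
    """outer rim: silhouette points on the far-from-camera side (image bottom), where rim is against dark; circle of radius r mm"""
    Rt=R.from_rotvec(s['tcp_rot']);T=lambda p,z:Rt.inv().apply(ray('wrist',p,z,c)-s['tool_pos'])*1000
    g=im.mean(2);P=proj('wrist',pred,c);pt=T(P,z)[:2];pts=[];pp=[]
    for a in np.radians(np.arange(-75,76,8)):   # around tool -x
        d=np.array([-np.cos(a),np.sin(a),0])
        prof=[]
        ks=np.arange(r+14,r-12,-.3)
        for k in ks:
            w=Rt.apply(np.append(pt,T(P,z)[2])/1000+d*k/1000)+s['tool_pos'];q=proj('wrist',w,c)
            prof.append(cv2.getRectSubPix(g.astype(np.float32),(1,1),tuple(map(float,q)))[0,0])
        prof=np.array(prof);i=np.argmax(prof>thr)
        if prof[0]<thr and i: pts.append(pt+d[:2]*ks[i]);
    x=circ(pts,r,pt);res=np.hypot(*(np.array(pts)-x).T)-r
    w=Rt.apply([x[0]/1000,x[1]/1000,T(P,z)[2]/1000])+s['tool_pos']
    print(lab,'n',len(pts),'rms',res.std().round(2),'tool mm',x.round(1),'world',w.round(4));return w
E
python3 - <<'E'
import sys;sys.argv=['','w16']
exec(open('snap.py').read())
from rim import *
w=rim(im,c,s,[.3913,.2327,.085],26,lab='M');w=rim(im,c,s,w,26,lab='M')
to_tool([w[0],w[1],.062],np.radians(-6.2))
E
```

```text
M n 19 rms 0.16 tool mm [27.7 -2.1] world [0.3913 0.2329 0.085 ]
M n 19 rms 0.13 tool mm [27.8 -2.2] world [0.3912 0.2329 0.085 ]
now [0.3902 0.2047 0.1914] shift cm [ 2.8  -0.25 12.94] turn [ 0.1 -0.  -0.2] shift after turn [ 2.81 -0.21 12.94] t 25.77 w 0.997 q6 0.54
```

>>> move_arm(series=[8.5,2.75,-0.15,2.9,0,0,0,8.5,0,0,3,0,0,0,8.5,0,0,3,0,0,0,8.5,0,0,3,0,0,0,8.5,0,0,0,0,0,0])

```text
time: 26.4
tool_pos: [0.3896, 0.2305, 0.0691]
tcp_rot: [-2.343, -2.091, 0.009]
wrist_force: [0.3, -0.7, 0.1]
width: 1.0
grip_force: 0.0
```

>>> move_arm(series=[8.5,0,0,0,0,0,0,0,0,0,0,0,0,0,0,0,0,0,0,0,0,0,0,0,0,0,0,0,0,0,0,0,0,0,0])

```text
time: 27.02
tool_pos: [0.3921, 0.2329, 0.0728]
tcp_rot: [2.341, 2.093, 0.005]
wrist_force: [1.1, -0.8, 5.9]
width: 0.579
grip_force: 42.0
```

>>> move_arm(series=[0,0,0,0,0,0,0,0,0,0,0,0,0,0])

```text
time: 27.28
tool_pos: [0.392, 0.2329, 0.0727]
tcp_rot: [2.341, 2.093, 0.004]
wrist_force: [1.4, -1.0, 6.2]
width: 0.584
grip_force: 42.0
```

>>> move_arm(series=[0,0,0,-3,0,0,0,0,0,0,-4,0,0,0,0,0,0,-5.5,0,0,0,0,0,0,0,0,0,0,0,0,0,0,0,0,0])

```text
time: 27.9
tool_pos: [0.3901, 0.232, 0.1957]
tcp_rot: [-2.342, -2.094, 0.001]
wrist_force: [-0.1, -0.3, -1.8]
width: 0.586
grip_force: 42.5
```

```bash
cat > base.py <<'E'
from circ import *
def base(im,c,s,zoff,r,us=range(308,350,3),v0=100,thr=110):
    Rt=R.from_rotvec(s['tcp_rot']);T=lambda p,z:Rt.inv().apply(ray('wrist',p,z,c)-s['tool_pos'])*1000
    g=im.mean(2);B=[(u,next(v for v in range(v0,300) if g[v,u]>thr)-.5) for u in us]
    P=[T(p,s['tool_pos'][2]-zoff) for p in B];b=circ(P,r,[0,0]);print('base px',B[0],B[len(B)//2],B[-1],'tool mm',b.round(1),'rms',(np.hypot(*(np.array(P)[:,:2]-b).T)-r).std().round(2));return b
E
python3 - <<'E'
import sys;sys.argv=['','w17']
exec(open('snap.py').read())
from base import *
print(s['tool_pos'],s['grip_force']);base(im,c,s,.0727,26)
to_tool([.5905,.0714,.195],np.radians(-6.2))
E
```

```text
[0.39010809 0.23202889 0.19566185] 42.45488163549453
base px (308, 182.5) (329, 175.5) (347, 180.5) tool mm [-0.1 -0.6] rms 0.22
now [0.3895 0.2317 0.1946] shift cm [-13.68  21.77  -0.07] turn [-0.1  0.1 -0.2] shift after turn [-13.76  21.72  -0.04] t 27.95 w 0.584 q6 0.59
```

>>> move_arm(series=[0,-2.8,4.35,0,0,0,0,0,-2.8,4.35,0,0,0,0,0,-2.8,4.35,0,0,0,0,0,-2.8,4.35,0,0,0,0,0,-2.8,4.35,0,0,0,0])

```text
time: 28.58
tool_pos: [0.5907, 0.0675, 0.1932]
tcp_rot: [-2.34, -2.091, 0.006]
wrist_force: [0.2, 0.8, -0.5]
width: 0.583
grip_force: 42.5
```

>>> move_arm(series=[0,0,0,0,0,0,0,0,0,0,0,0,0,0,0,0,0,0,0,0,0])

```text
time: 28.95
tool_pos: [0.5896, 0.0696, 0.1951]
tcp_rot: [-2.34, -2.094, 0.003]
wrist_force: [0.1, -0.1, -1.2]
width: 0.583
grip_force: 42.7
```

```bash
python3 - <<'E'
import sys;sys.argv=['','w18']
exec(open('snap.py').read())
from base import *
to_tool([.5902,.0688,.15],np.radians(-6.2))
t=read_camera('top')[:,:,::-1];d=read_camera('side')[:,:,::-1];cv2.imwrite('pics/t18.png',t);cv2.imwrite('pics/s18.png',d)
g=im.mean(2).astype(int)
for u in(310,328,346):print(u,[int(x) for x in g[110:230:2,u]])
E
```

```text
now [0.5899 0.0698 0.1955] shift cm [-0.09  0.05  4.55] turn [-0.1  0.  -0.1] shift after turn [-0.09  0.04  4.55] t 29.0 w 0.584 q6 0.19
310 [26, 24, 23, 20, 24, 21, 22, 23, 24, 22, 120, 225, 242, 242, 242, 234, 227, 226, 223, 224, 191, 144, 231, 249, 250, 250, 250, 254, 249, 202, 208, 210, 204, 206, 212, 212, 245, 249, 249, 249, 249, 249, 250, 249, 249, 249, 249, 249, 250, 250, 249, 250, 250, 250, 250, 254, 254, 251, 228, 213]
328 [22, 24, 22, 24, 21, 23, 23, 22, 22, 22, 120, 209, 224, 224, 223, 223, 223, 222, 158, 229, 249, 249, 249, 248, 254, 254, 243, 243, 241, 242, 243, 241, 227, 239, 249, 249, 249, 249, 249, 249, 248, 248, 248, 248, 248, 248, 248, 248, 248, 248, 248, 248, 248, 253, 254, 253, 243, 214, 214, 210]
346 [24, 21, 22, 23, 21, 22, 23, 23, 21, 23, 119, 211, 224, 224, 224, 224, 223, 224, 224, 222, 176, 167, 233, 235, 235, 235, 251, 253, 244, 243, 241, 241, 242, 242, 240, 219, 239, 240, 240, 241, 241, 241, 241, 242, 242, 241, 241, 241, 241, 241, 241, 241, 241, 241, 246, 254, 254, 251, 224, 207]
```

```bash
python3 - <<'E'
from circ import *
g=cv2.imread('pics/w18.png').mean(2)
z=read_state()['tool_pos'][2]-.0727
I=[];M=[]
for u in range(304,356,3):
    col=g[:,u];pk=[v for v in range(150,178) if col[v]>=250.5 and col[v+1]<250.5]
    if pk:
        I.append((u,pk[-1]+.5))
        dv=[v for v in range(pk[-1]+8,200) if col[v]-col[v-1]>6 and col[v]<252]
        if dv:M.append((u,dv[0]-.5))
print(I,M)
for n,P,zz,r in(('inner',I,.093,31),('med',M,z,26)):
    Q=np.array([tool(p,zz) for p in P]);b=circ(Q,r,[0,0]);print(n,b,(np.hypot(*(Q[:,:2]-b).T)-r).std())
E
```

```text
[(304, 170.5), (307, 168.5), (310, 165.5), (313, 164.5), (316, 162.5), (319, 162.5), (322, 161.5), (325, 161.5), (328, 160.5), (331, 161.5), (334, 161.5), (337, 161.5), (340, 162.5), (343, 163.5), (346, 165.5), (349, 166.5), (352, 167.5), (355, 170.5)] [(304, 184.5), (307, 182.5), (310, 180.5), (313, 178.5), (316, 177.5), (319, 176.5), (322, 175.5), (325, 175.5), (328, 175.5), (346, 180.5), (349, 181.5), (352, 183.5)]
inner [ 0.23105861 -0.44923519] 0.30305442911190017
med [ 0.0792753  -1.12383386] 0.20807686628896835
```

Aligned to within 1 mm. Lowering into the large cup.

>>> move_arm(series=[0,0,0.05,2,0,0,0,0,0,0,2,0,0,0,0,0,0,2,0,0,0,0,0,0,1.5,0,0,0,0,0,0,0.7,0,0,0])

```text
time: 29.72
tool_pos: [0.5907, 0.0686, 0.1123]
tcp_rot: [-2.341, -2.092, 0.003]
wrist_force: [-0.5, 0.2, -0.6]
width: 0.582
grip_force: 42.7
```

>>> move_arm(series=[0,0,0,0.5,0,0,0,0,0,0,0.2,0,0,0,0,0,0,0,0,0,0,0,0,0,0,0,0,0])

```text
time: 30.22
tool_pos: [0.5922, 0.0688, 0.1079]
tcp_rot: [2.342, 2.093, 0.001]
wrist_force: [0.7, 0.3, -1.0]
width: 0.581
grip_force: 42.7
```

>>> move_arm(series=[0,0,0,0.25,0,0,0,0,0,0,0,0,0,0,0,0,0,0,0,0,0])

```text
time: 30.6
tool_pos: [0.5918, 0.0688, 0.1048]
tcp_rot: [2.342, 2.094, 0.0]
wrist_force: [-0.1, -0.3, -1.7]
width: 0.585
grip_force: 42.8
```

>>> move_arm(series=[8.5,0,0,0,0,0,0,8.5,0,0,0,0,0,0,8.5,0,0,-3,0,0,0,8.5,0,0,-5,0,0,0,8.5,0,0,-2,0,0,0])

```text
time: 31.22
tool_pos: [0.5937, 0.0689, 0.2086]
tcp_rot: [2.34, 2.091, 0.007]
wrist_force: [1.0, -0.0, 0.2]
width: 0.993
grip_force: 0.0
```

>>> move_arm(series=[8.5,-5.2,-2.3,0,0,0,0,8.5,-5.2,-2.3,0,0,0,0,8.5,-5.2,-2.3,0,0,0,0,8.5,-5.2,-2.3,0,0,0,0,8.5,-5.2,-2.3,0,0,0,0])

```text
time: 31.85
tool_pos: [0.447, -0.1779, 0.2044]
tcp_rot: [-2.342, -2.094, 0.0]
wrist_force: [0.3, -0.7, -0.4]
width: 0.995
grip_force: 0.0
```

>>> move_arm(series=[5.5,-5.2,-2.3,0,0,0,0,5.5,-5.2,-2.3,0,0,0,0,5.5,0,0,0,0,0,0,5.5,0,0,0,0,0,0])

```text
time: 32.35
tool_pos: [0.3908, -0.2747, 0.2043]
tcp_rot: [-2.343, -2.091, -0.001]
wrist_force: [0.5, -0.0, -0.6]
width: 0.641
grip_force: 0.0
```

```bash
python3 - <<'E'
import sys;sys.argv=['','w19']
exec(open('snap.py').read())
from rim import *
w=rim(im,c,s,[.3931,-.248,.085],18,lab='S');w=rim(im,c,s,w,18,lab='S')
p=proj('wrist',w,c).astype(int);print(p,'rim colour',im[p[1]-8:p[1]+8,p[0]-8:p[0]+8].reshape(-1,3).mean(0))
to_tool([w[0],w[1],.072],np.radians(-6.2))
for n,q in(('blue',(453,252)),('red',(438.5,277))):print(n,ray('top',q,.085))
E
```

```text
S n 19 rms 0.23 tool mm [25.5 -1.1] world [ 0.3926 -0.2492  0.085 ]
S n 19 rms 0.18 tool mm [25.5 -1.2] world [ 0.3925 -0.2492  0.085 ]
[328 164] rim colour [253.48046875 253.16796875 253.3984375 ]
now [ 0.3912 -0.2742  0.2044] shift cm [ 2.49 -0.15 13.24] turn [-0.  -0.  -0.2] shift after turn [ 2.5  -0.14 13.24] t 32.4 w 0.645 q6 -0.55
blue [ 0.37707917 -0.32278995  0.085     ]
red [ 0.31894962 -0.28417534  0.085     ]
```

>>> move_arm(series=[5.5,2.5,-0.1,3,0,0,0,5.5,0,0,3.5,0,0,0,5.5,0,0,3.5,0,0,0,5.5,0,0,3,0,0,0,5.5,0,0,0,0,0,0])

```text
time: 33.02
tool_pos: [0.3914, -0.247, 0.0723]
tcp_rot: [-2.335, -2.093, 0.002]
wrist_force: [-0.4, -0.4, -0.1]
width: 0.642
grip_force: 0.0
```

>>> move_arm(series=[5.5,0,0,0,0,0,0,5.5,0,0,0,0,0,0,0,0,0,0,0,0,0,0,0,0,0,0,0,0,0,0,0,0,0,0,0])

```text
time: 33.65
tool_pos: [0.3938, -0.2507, 0.0764]
tcp_rot: [2.341, 2.092, 0.001]
wrist_force: [-1.1, 1.2, 5.1]
width: 0.413
grip_force: 39.5
```

>>> move_arm(series=[0,0,0,0,0,0,0,0,0,0,0,0,0,0])

```text
time: 33.9
tool_pos: [0.3938, -0.2507, 0.0764]
tcp_rot: [2.341, 2.092, 0.001]
wrist_force: [-0.6, 1.5, 6.0]
width: 0.411
grip_force: 39.5
```

>>> move_arm(series=[0,0,0,-4,0,0,0,0,0,0,-5,0,0,0,0,0,0,-6,0,0,0,0,0,0,0,0,0,0,0,0,0,0,0,0,0])

```text
time: 34.52
tool_pos: [0.3926, -0.25, 0.2248]
tcp_rot: [2.342, 2.093, 0.0]
wrist_force: [-0.4, 0.5, -1.2]
width: 0.412
grip_force: 40.4
```

```bash
python3 - <<'E'
import sys;sys.argv=['','w20']
exec(open('snap.py').read())
from base import *
print(s['tool_pos'],s['grip_force']);b=base(im,c,s,.0764,18,us=range(316,343,2),v0=150)
to_tool([.5918,.0688,.22],np.radians(-6.2))
E
```

```text
[ 0.39262312 -0.24995415  0.22484116] 40.39754927158356
base px (316, 185.5) (330, 182.5) (342, 186.5) tool mm [ 2.4 -1.4] rms 0.13
now [ 0.392  -0.2494  0.2236] shift cm [33.86 16.3   0.36] turn [-0.1 -0.1 -0.2] shift after turn [33.8  16.43  0.36] t 34.58 w 0.41 q6 -0.51
```

>>> move_arm(series=[0,5.6,2.7,0,0,0,0,0,5.6,2.7,0,0,0,0,0,5.6,2.7,0,0,0,0,0,5.6,2.7,0,0,0,0,0,5.6,2.7,0,0,0,0])

```text
time: 35.2
tool_pos: [0.5576, 0.015, 0.222]
tcp_rot: [-2.34, -2.092, 0.005]
wrist_force: [1.1, -1.5, -0.5]
width: 0.41
grip_force: 40.4
```

>>> move_arm(series=[0,5.6,2.8,0,0,0,0,0,0,0,0,0,0,0,0,0,0,0,0,0,0,0,0,0,0,0,0,0])

```text
time: 35.7
tool_pos: [0.5911, 0.0644, 0.2236]
tcp_rot: [-2.343, -2.091, 0.003]
wrist_force: [-0.3, -0.4, -0.4]
width: 0.408
grip_force: 40.5
```

```bash
python3 - <<'E'
import sys;sys.argv=['','w21']
exec(open('snap.py').read())
from base import *
to_tool([.5918,.0664,.22],np.radians(-6.2))
read_camera('wrist')
g=im.mean(2).astype(int)
for u in(316,322,328,334,340):print(u,' '.join(f'{x}' for x in g[140:230,u]))
E
```

```text
now [0.5914 0.0643 0.2241] shift cm [0.22 0.02 0.41] turn [-0.1  0.  -0.3] shift after turn [0.21 0.02 0.41] t 35.75 w 0.414 q6 0.18
316 139 137 177 231 244 245 245 245 246 253 254 251 225 174 151 140 138 139 142 176 230 243 244 245 250 254 255 254 249 226 199 189 189 192 197 198 198 194 197 198 199 199 198 198 195 199 218 235 242 243 243 244 244 245 245 245 245 245 245 246 246 246 246 246 247 247 247 247 247 247 247 247 247 247 247 247 247 247 247 247 247 247 247 247 247 247 247 247 247 251
322 152 223 242 244 244 244 244 244 252 253 248 209 148 139 140 141 141 155 225 243 244 244 245 251 252 249 229 200 196 189 187 191 196 198 197 194 193 197 200 199 198 199 198 201 225 239 244 244 245 245 245 245 246 245 245 246 246 246 246 246 246 245 246 246 246 246 246 246 246 245 246 246 246 246 245 245 245 245 245 245 245 245 245 245 245 245 245 250 253 253
328 204 236 241 242 242 241 242 246 252 252 239 190 146 141 140 144 174 228 241 242 243 247 252 252 248 230 200 191 187 190 195 197 198 195 194 197 200 198 197 198 197 198 200 208 232 241 242 243 242 243 243 243 244 243 244 243 244 244 245
[... 152 characters left out ...]
 236 239 249 252 249 225 163 143 140 142 152 212 236 238 237 239 250 253 251 241 213 192 194 197 199 197 194 196 200 199 199 199 197 196 198 197 194 199 222 234 237 237 237 238 238 238 238 239 239 239 239 239 239 241 240 240 240 240 240 241 240 240 240 241 241 241 241 241 241 241 241 241 241 241 240 241 241 240 240 241 241 245 252 254
340 177 142 141 190 222 228 229 229 229 232 248 251 249 227 170 144 141 142 154 205 228 230 233 247 252 252 248 232 206 197 195 196 200 199 199 199 198 196 197 199 194 195 197 198 200 201 204 218 226 227 228 229 229 229 230 230 231 230 231 231 231 232 232 232 232 233 233 232 233 233 233 233 233 234 233 233 233 233 233 233 233 233 232 233 232 232 233 233 241 253
```

```bash
python3 - <<'E'
from circ import *
g=cv2.imread('pics/w21.png').mean(2);z=read_state()['tool_pos'][2]-.0764
I=[];M=[]
for u in range(316,343,2):
    col=g[:,u];pk=[v for v in range(158,174) if col[v]>=247]
    v=next(v for v in range(pk[-1],180) if col[v]<225);I.append((u,v-.5))
    v2=next(k for k in range(v+5,200) if col[k]>216);M.append((u,v2-.5))
print(I,M)
for n,P,zz,r in(('medinner',I,.117,23),('small',M,z,18)):
    Q=np.array([tool(p,zz) for p in P]);b=circ(Q,r,[0,0]);print(n,b,(np.hypot(*(Q[:,:2]-b).T)-r).std())
E
```

```text
[(316, 169.5), (318, 167.5), (320, 166.5), (322, 166.5), (324, 165.5), (326, 165.5), (328, 165.5), (330, 165.5), (332, 165.5), (334, 165.5), (336, 166.5), (338, 166.5), (340, 167.5), (342, 168.5)] [(316, 185.5), (318, 185.5), (320, 184.5), (322, 183.5), (324, 183.5), (326, 183.5), (328, 183.5), (330, 183.5), (332, 183.5), (334, 183.5), (336, 184.5), (338, 185.5), (340, 186.5), (342, 188.5)]
medinner [ 4.07272179 -0.30516566] 0.23930526071408137
small [ 1.77392085 -1.89594827] 0.21784786297853662
```

>>> move_arm(series=[0,0.2,0.1,1.5,0,0,0,0,0,0,2,0,0,0,0,0,0,2,0,0,0,0,0,0,2,0,0,0,0,0,0,0.7,0,0,0])

```text
time: 36.42
tool_pos: [0.5919, 0.0674, 0.1399]
tcp_rot: [-2.34, -2.092, 0.005]
wrist_force: [-0.3, 0.5, -0.7]
width: 0.411
grip_force: 40.5
```

>>> move_arm(series=[0,0,0,0.5,0,0,0,0,0,0,0,0,0,0,0,0,0,0,0,0,0,0,0,0,0,0,0,0])

```text
time: 36.92
tool_pos: [0.5941, 0.0675, 0.1386]
tcp_rot: [2.342, 2.093, 0.002]
wrist_force: [-0.2, -0.1, -1.2]
width: 0.41
grip_force: 40.5
```

>>> move_arm(series=[0,0,-0.15,0.4,0,0,0,0,0,0,0.15,0,0,0,0,0,0,0,0,0,0,0,0,0,0,0,0,0])

```text
time: 37.42
tool_pos: [0.5919, 0.0677, 0.1325]
tcp_rot: [-2.342, -2.093, 0.0]
wrist_force: [-2.2, 0.8, 2.5]
width: 0.411
grip_force: 40.8
```

Contact at the expected height (.1324). Releasing, then retreating and checking.

>>> move_arm(series=[6,0,0,0,0,0,0,6,0,0,0,0,0,0,6,0,0,0,0,0,0,6,0,0,-3,0,0,0,6,0,0,-5,0,0,0])

```text
time: 38.05
tool_pos: [0.5902, 0.0675, 0.2104]
tcp_rot: [-2.34, -2.091, 0.007]
wrist_force: [1.1, -0.0, 0.2]
width: 0.702
grip_force: 0.0
```

>>> move_arm(series=[6,-5,0,-1,0,0,0,6,-5,-3,0,0,0,0,6,-5,-3,0,0,0,0,6,-5,-3,0,0,0,0,6,0,0,0,0,0,0])

```text
time: 38.67
tool_pos: [0.4781, -0.1235, 0.2222]
tcp_rot: [2.347, 2.088, -0.001]
wrist_force: [1.1, -0.4, 0.0]
width: 0.698
grip_force: 0.0
```

```bash
python3 - <<'E'
from h import *
im=read_camera('wrist')[:,:,::-1];d=read_camera('side')[:,:,::-1];t=read_camera('top')[:,:,::-1]
for n,i in(('w22',im),('s22',d),('t22',t)):cv2.imwrite(f'pics/{n}.png',i)
o=np.zeros((600,800,3),np.uint8)
o[:300,:480]=cv2.resize(im,(480,300));o[300:,:400]=cv2.resize(d[110:260,220:420],(400,300));o[300:,400:]=cv2.resize(t[110:260,190:390],(400,300))
o[:150,480:]=cv2.resize(d[60:360,0:640],(320,150));o[150:300,480:]=cv2.resize(t[40:300,120:520],(320,150))
cv2.imwrite('pics/c22.png',o)
E
```

```text
(no output)
```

View pics/c22.png

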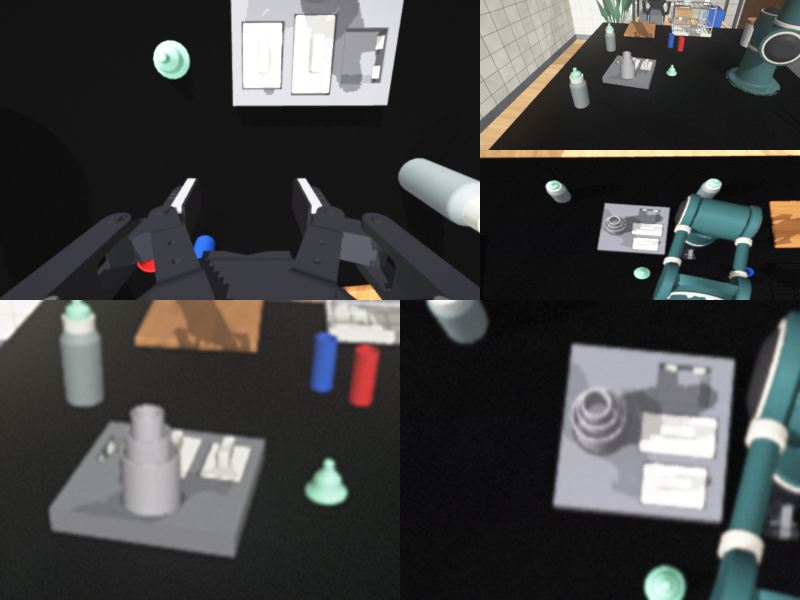

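The cups are nested upright in the well. Both cases are home at the expected heights, and the bottles and nipple look undisturbed. Handing in.

```bash
python3 -c "
from workcell import *
print(finish_job())"
```

```text
the job is handed in; nothing more can be done
None
```

The job is handed in at about 39 s of the 210 s allowed: the 80 and 96 mm cases are pressed home in their own pockets, the three steel cups stand nested upright in the well, and the bottles and nipple were left alone (the 64 mm case was absent); the hand-in returned no verdict.

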